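Set the washstand caddy's pointer, slack taken out

ROBOT

A 6-joint arm with a two-finger parallel gripper is mounted at the origin on the work surface. World frame = base frame: x ahead of the robot, y to its left, z up, the work surface at z = 0. Lengths are in m, angles in degrees, forces in N, time in s.
With the tool pointing down it reaches from about 0.275 to 0.875 m from the base axis. Payload 12.5 kg.
Tool frame: the origin (TCP) lies on the mounting face of the last link; the fingertips stand 173 mm ahead of it and the grasp point (between the pads) lies 155 mm ahead of it (robot.pinch_z is the distance from the TCP to the grasp point, in m); y points along the fingers, x is the direction in which the jaws open and shut, and the axes are right-handed (so a half turn about y gives the same grasp; the last joint's range is limited). The gripper opens to 85 mm and grips with 20 to 120 N. Pads are 22 mm wide; open, the fingers measure 114 mm over their backs; the gripper's body (76 mm by 85 mm) begins 54 mm behind the grasp point. The pads swing forward as they close: fully open they stand 13 mm farther back than shut.
Start: joints at [-73.373, 20.094, 94.641, -0, 65.266, -4.847], TCP at [0.201, -0.512, 0.405] pointing down, gripper open.
Joint ranges: [-157.81, 157.81], [-45, 120.19], [0.68, 151.7], [-89.99, 269.99], [4.06, 180], [-164.3, 164.3]. Speed limits (degrees/s): [127.2, 127.2, 159.86, 180, 180, 180].

INTERFACE

Orientations are given as a 3x3 rotation matrix whose columns are the frame's x, y, z axes.
In Python, from station import robot, optics gives the robot as it stands. The module is installed in compiled form; this text tells all that it offers.
- The arm moves only by the tool arm_command, never from a script. Its argument "increments" is one flat list of numbers, 7 for each row, row after row: the shift along the tool's x, y, z in mm, then the turn, a rotation vector about the tool's x, y, z in degrees, then the opening, from 0 (shut) to 1 (fully open). A call has 1 to 20 rows; each row shifts and turns the pose as measured when the row begins, along the tool's axes as they then stand; what a row does not reach is not made up. A row lasts 1/12 s, in which the tool goes at most 41.7 mm and 7.16 degrees, less where a joint would pass 70% of its speed; a pose out of reach is approached as far as the arm can. A call with a gripper value outside its range is refused whole. The fingers move at their own pace and stop on an object; "squeeze" is the grip in N (left out, the last holds). Time passes only in rows, so rows that do not move let the fingers close. It gives the time, the measured TCP pose, the force and the opening at its end, in the units of the state.
- robot.get_obs(): the state, without advancing time (a new reading comes with each control period).
- optics.get_image(name): name is "side" or "top" or "wrist"; returns a dict with "color" (480x640x3 uint8, red, green, blue), "z_map" (480x640 float32, m along the optical axis (not along the pixel's ray), 0 where there is no reading), "K" (3x3 intrinsics, pixels), "position" and "rotation" of the camera in the world. Camera axes: x right, y down, z forward; pixel columns grow to the right and rows downward; lengths in m; the calibration is good to about 2 mm. A picture is of the moment at which its call begins.
- robot.hand_in(): hands the job in, once; it reports no verdict.
The state is a dict: "clock": time; "q": joint angles; "joint_vel": joint speeds; "joint_torque": joint torques, N m; "position": TCP position; "eef_rot": TCP orientation; "force": force on the tool from outside, world axes, zero at the start; "wrist_torque": the same for the moment, N m; "grip_width": finger opening in m.
Only numpy, scipy, OpenCV 4.12 (cv2) and the standard library are available. Lean on these libraries where they do the work, as an engineer would, in place of code of your own. Each camera call takes 0.05 s, during which the arm holds its last target.

TASK

Wind the crank by its orange handle clockwise (seen from above) to carry the teal caddy past the red marker until you feel it gently meet the rubber stop, without ramming it. Then wind back anticlockwise until the black pointer stands at the red marker, coming to it from the stop's side so that the screw's slack ends taken up, and let go. Move the caddy by the crank only, keep its bottle and cup upright and leave everything else alone.

Things in the scene. Friction and masses are not known exactly. Their poses are not given: they have to be found in the camera images.
- stand: Grey fixed stand of the screw drive, base plate 200 x 560 mm. Origin on the counter under the crank's vertical axis; +z up, +y along the leadscrew from the crank's gearbox (70 x 80 mm, 92 mm high) to the stop; the caddy slides along y. One turn of the crank clockwise from above moves the nut 20 mm along +y; anticlockwise moves it back. No end to the turning.
- handle_mid (a point): Centre of the crank's upright orange handle: cylinder 14 mm wide, 42 mm long, free to spin on its pin, so a gripper can hold it and keep its heading. It goes round a level circle of radius 40 mm about the stand's z axis, 134 mm above the counter, from any start angle. The crank arm's top below it is at 112 mm. Winding takes 1 to 3 N at the handle.
- caddy: Teal caddy tray 90 x 200 x 58 mm, slides with friction along the stand's y. Origin on the counter plane under the screw, midway between its two white lugs; axes as the stand's. The nut sits between the lugs with 5 mm play in all: after a reversal the crank makes a quarter turn before the caddy moves. Carries the loose bottle and cup.
- nut_mid (a point): Centre of the brass nut (26 x 20 x 28 mm) on the leadscrew. Its y in the caddy's frame runs from -2.5 mm (bearing on the crank-side lug: slack taken up as wanted at the end) to +2.5 mm (bearing on the stop-side lug, as when winding outward).
- pointer (a point): Tip of the black pointer, 3 mm wide, on the caddy, 84 mm above the counter. It is level with mark when they have the same y in the stand's frame; it starts 9 to 33 mm short of the mark (to the crank side).
- mark (a point): Tip of the red marker blade, 3 mm wide, on a red clip 18 mm wide on the strip beside the caddy; the pointer passes 1 mm from it.
- stop: Yellow fixed end stop 44 x 22 x 98 mm. Origin on the counter plane under its face towards the caddy; a black rubber button, 85 mm up, stands 3 to 12 mm out of that face (varies). The screw multiplies the hand's force 12.6 times: 11 to 14 N at the handle puts 150 N on the button, too much; stop when the handle's resistance has risen by 3 to 5 N. The button hardly yields.
- bumper (a point): Point on the far face of the caddy's far white lug, 85 mm up, which meets the rubber button. It meets it 3 to 12 mm before its y in the stand's frame equals that of the stop's origin, 7 to 21 mm after the pointer has passed the mark.
- pump_bottle: Translucent green pump bottle, 60 mm wide, 162 mm tall, standing loose in the caddy's far bay. Origin under its base.
- cup: White ceramic cup, 68 mm wide, 75 mm tall, with a blue scrubber and red comb in it, loose in the caddy's near bay. Origin under its base.
- shoe_brush: Wooden shoe brush 170 x 46 x 44 mm lying on the counter, bystander. Origin under its centre.
- nail_clipper: Steel nail clipper 75 x 14 x 13 mm on the counter, bystander. Origin under its centre.
- tumbler: Blue tumbler, 72 mm wide, 95 mm tall, bystander. Origin under its base.
- soap_box: White soap box with teal lid 97 x 64 x 37 mm, bystander. Origin under its centre.

How it is judged:
By the outcome, as a careful person would: the job done as asked, in the order asked, and still so for the second after the job is handed in, with the robot touching nothing.
It also fails if it takes over 72 s, if anything falls off the work surface, if the arm or the gripper's body presses on something with over 40 N, if the wrist force passes 120 N, or if a joint passes its speed limit or range.

## Working session

There is one attempt and no reset: what is moved stays moved. The work goes in short steps, Python scripts to look and compute and a tool call to move; the robot and the scene stay as the last step left them, time stands still between calls to the robot, and variables do not carry over. Pictures are saved under pics/ and viewed, and the job is handed in when it is done.

Besides the shell and the picture viewer there is one more tool, called after "Emit:" as name(argument=value, ...) on one line, values as JSON. arm_command: Moves the arm, as the interface text tells. Its arguments: {"type":"object","properties":{"increments":{"type":"array"},"squeeze":{"type":"number"}},"required":["increments"]}

```bash
mkdir -p pics; python3 - <<'E'
from station import robot, optics
import cv2,numpy as np
for n in ["side","top","wrist"]:
    d=optics.get_image(n)
    cv2.imwrite(f"pics/{n}0.png",d["color"][:,:,::-1])
    np.savez(f"{n}0.npz",**d)
    print(n,d["K"].round(1).tolist(),d["position"],np.array(d["rotation"]).round(3).tolist())
o=robot.get_obs();print(o)
print(robot.pinch_z)
E
```

```text
side [[549.6, 0.0, 318.4], [0.0, 549.6, 238.1], [0.0, 0.0, 1.0]] [ 0.40497593 -0.90265988  0.65018775] [[0.989, -0.086, 0.117], [-0.146, -0.542, 0.827], [-0.008, -0.836, -0.549]]
top [[571.0, 0.0, 311.7], [0.0, 571.0, 245.7], [0.0, 0.0, 1.0]] [ 0.44699045 -0.07537234  1.30210657] [[-0.029, -0.998, 0.06], [-1.0, 0.029, -0.005], [0.003, -0.061, -0.998]]
wrist [[358.5, 0.0, 318.5], [0.0, 358.5, 243.4], [0.0, 0.0, 1.0]] [ 0.26955781 -0.48416258  0.37322707] [[0.366, -0.89, -0.272], [-0.931, -0.35, -0.104], [-0.002, 0.291, -0.957]]
{'clock': 0.15, 'q': array([-7.33737870e+01,  2.01163099e+01,  9.46685020e+01, -5.23862786e-04,
        6.52667917e+01, -4.84939047e+00]), 'joint_vel': array([ 0.06049323, -0.08033035, -0.10277527,  0.03417915, -0.03479115,
       -0.0288575 ]), 'joint_torque': array([ 3.57180970e-04, -5.06249928e+01, -2.91502655e+01, -4.86054716e-05,
        3.35116718e-03,  2.10532835e-05]), 'position': array([ 0.20133119, -0.51171251,  0.40429114]), 'eef_rot': array([[ 3.66108466e-01, -2.65658303e-04,  9.30572147e-01],
       [-9.30571752e-01,  8.60622738e-04,  3.66108556e-01],
       [-8.98131326e-04, -9.99999594e-01,  6.78671579e-05]]), 'force': array([-0.11837947,  0.68721355, -0.42476051]), 'wrist_torque': array([ 0.02000651,  0.01456523, -0.02838594]), 'grip_width': 0.0852080982343438}
0.1547
```

View pics/top0.png

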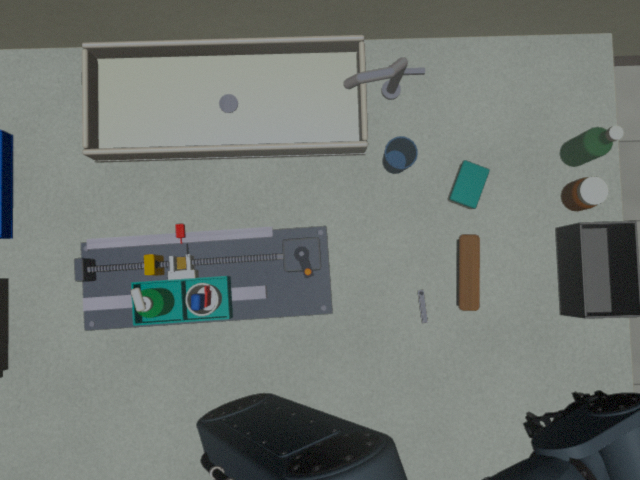

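View pics/side0.png

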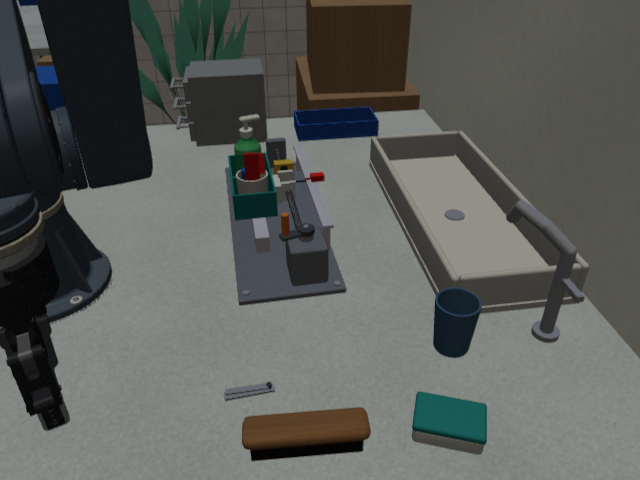

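View pics/wrist0.png

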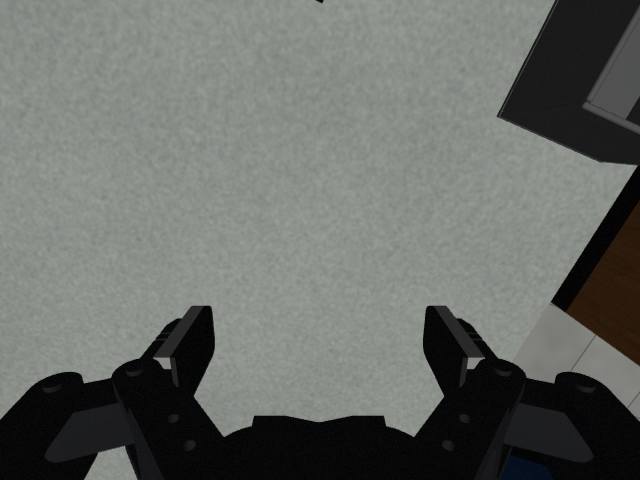

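```bash
cat > h.py <<'E'
import numpy as np,cv2
from station import robot,optics
def P(d,u,v,z=None,height=None):
    K=d["K"];r=np.array([(u-K[0,2])/K[0,0],(v-K[1,2])/K[1,1],1.0])
    R=np.array(d["rotation"]);p=np.array(d["position"])
    if height is not None:
        w=R@r; return p+w*(height-p[2])/w[2]
    if z is None: z=d["z_map"][int(round(v)),int(round(u))]
    return p+R@(r*z)
def cloud(d):
    K=d["K"];v,u=np.mgrid[0:480,0:640];z=d["z_map"]
    c=np.stack([(u-K[0,2])/K[0,0]*z,(v-K[1,2])/K[1,1]*z,z],-1)
    return c@np.array(d["rotation"]).T+np.array(d["position"])
def proj(d,p):
    c=np.array(d["rotation"]).T@(np.array(p)-d["position"]);K=d["K"]
    return K[0,0]*c[0]/c[2]+K[0,2],K[1,1]*c[1]/c[2]+K[1,2]
E
python3 - <<'E'
from h import *
for n in ["top","side"]:
    d=dict(np.load(n+"0.npz"));c=cloud(d);hsv=cv2.cvtColor(d["color"],cv2.COLOR_RGB2HSV)
    h,s,v=[hsv[...,i].astype(int) for i in range(3)]
    box=np.zeros((480,640),bool)
    if n=="top": box[220:335,70:340]=1
    else: box[130:300,225:345]=1
    for nm,m in dict(orange=(h>5)&(h<17)&(s>150)&(v>90),red=((h<4)|(h>176))&(s>150)&(v>80),yellow=(h>18)&(h<32)&(s>150)&(v>100),teal=(h>80)&(h<95)&(s>150)&(v>60)).items():
        m=m&box&(d["z_map"]>0); 
        q=c[m]
        if len(q): print(n,nm,m.sum(),"med",np.median(q,0).round(4),"min",np.percentile(q,3,axis=0).round(4),"max",np.percentile(q,97,axis=0).round(4), np.argwhere(m).mean(0))
    img=d["color"][:,:,::-1]
    cr=img[215:340,70:340] if n=="top" else img[130:300,220:350]
    f=800/cr.shape[1]; f=min(f,600/cr.shape[0])
    cv2.imwrite(f"pics/{n}crop0.png",cv2.resize(cr,None,fx=f,fy=f,interpolation=cv2.INTER_CUBIC))
d=dict(np.load("top0.npz"))
# stand plate corners
for u,v in [(81,243),(325,226),(331,314),(86,331)]: print(P(d,u,v,height=0.008))
c=cloud(d)
# gearbox top
m=(c[...,2]>0.085)&(c[...,2]<0.098); m[:, :275]=0; m[:,330:]=0; m[:220]=0;m[340:]=0
pts=np.argwhere(m)[:,::-1].astype(np.float32); r=cv2.minAreaRect(c[m][:,:2].astype(np.float32)*1000);print("gearbox",r, c[m].mean(0))
E
```

```text
top orange 13 med [ 0.4636 -0.0722  0.1535] min [ 0.4597 -0.0764  0.1519] max [ 0.4698 -0.0663  0.1567] [271.69230769 307.84615385]
top red 155 med [0.5534 0.1938 0.0928] min [0.4083 0.128  0.0864] max [0.5728 0.2059 0.1842] [251.91612903 188.41290323]
top yellow 290 med [0.491  0.2586 0.0955] min [0.4701 0.1937 0.0701] max [0.5102 0.2729 0.1015] [264.02758621 159.38965517]
top teal 1852 med [0.4139 0.1996 0.0553] min [0.3693 0.0988 0.0491] max [0.4568 0.2928 0.1098] [299.8336933  184.44600432]
side orange 26 med [ 0.4622 -0.0715  0.1547] min [ 0.4435 -0.0788  0.1512] max [0.4676 0.0054 0.1556] [212.07692308 282.61538462]
side red 134 med [0.4375 0.1314 0.152 ] min [0.4093 0.1267 0.0841] max [0.5699 0.2066 0.1839] [166.19402985 281.32089552]
side yellow 79 med [0.4865 0.2614 0.0975] min [0.4689 0.2518 0.0655] max [0.507  0.3419 0.0998] [161.79746835 282.20253165]
side teal 173 med [0.4064 0.1728 0.108 ] min [0.3656 0.0964 0.0578] max [0.4573 0.2921 0.1101] [178.15606936 250.3699422 ]
[0.54637519 0.44086028 0.008     ]
[ 0.56924585 -0.11352164  0.008     ]
[ 0.36978992 -0.12100637  0.008     ]
[0.34783491 0.43053643 0.008     ]
gearbox ((503.8080749511719, -58.67749786376953), (69.60227966308594, 79.99653625488281), 2.4401001930236816) [ 0.50583752 -0.05769709  0.09069021]
```

View pics/topcrop0.png

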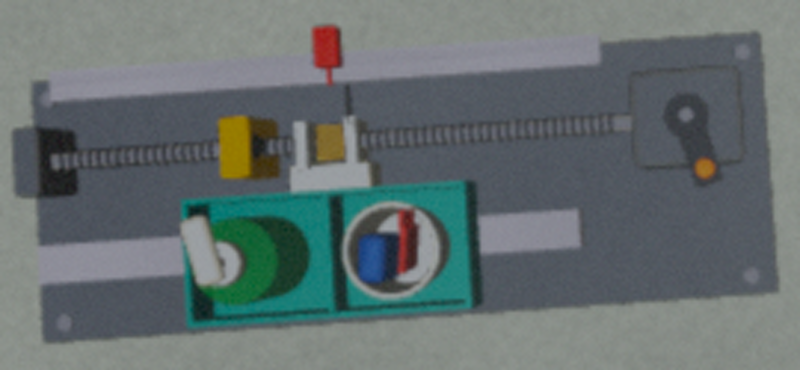

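View pics/sidecrop0.png

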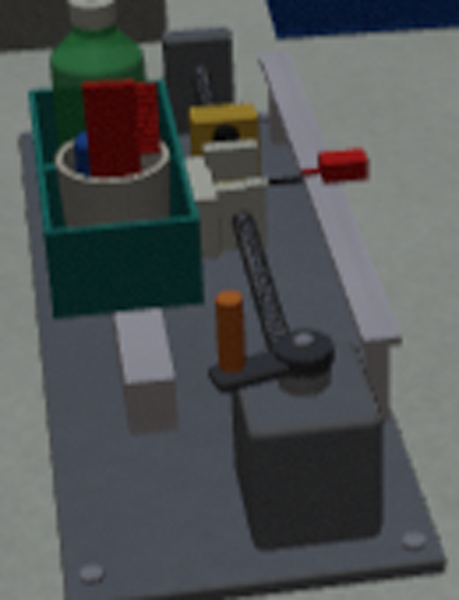

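```bash
python3 - <<'E'
from h import *
d=dict(np.load("top0.npz"));c=cloud(d)
for u,v in [(301.5,253.8)]:
    print(d["z_map"][250:258,298:305].round(3)); print(c[252:256,300:303,2].round(3)); print("hub",P(d,u,v,height=0.118))
print("handle",P(d,307.8,271.5,height=.155))
d2=dict(np.load("side0.npz"));
# handle side
s=d2; cy,cx=130,220; f=min(800/130,600/170)
for nm,(a,b),hh in [("hnd top",(229,296),.155),("hnd mid",(230,333),.134),("hub",(303,340),.118)]:
    print(nm,P(s,cx+(a+.5)/f-.5,cy+(b+.5)/f-.5,height=hh))
# pointer/marker in top crop
f=800/270
Y=np.array([-.0411,.9992]);A=np.array([.5038,-.0587])
for nm,(a,b),hh in [("ptr",(348,88),.084),("mark",(330,82),.084),("mark2",(329,70),.084),("btn",(262,145),.085),("bump",(294,125),.095),("ylw face",(250,125),.098)]:
    p=P(d,70+(a+.5)/f-.5,215+(b+.5)/f-.5,height=hh); print(nm,p.round(4),"sy",(p[:2]-A)@Y)
E
```

```text
[[1.188 1.184 1.186 1.186 1.185 1.186 1.187]
 [1.187 1.186 1.184 1.188 1.183 1.184 1.19 ]
 [1.189 1.184 1.189 1.184 1.185 1.184 1.19 ]
 [1.19  1.189 1.185 1.185 1.184 1.185 1.183]
 [1.19  1.185 1.184 1.183 1.184 1.189 1.189]
 [1.188 1.191 1.188 1.186 1.186 1.185 1.189]
 [1.188 1.185 1.19  1.184 1.189 1.187 1.186]
 [1.189 1.184 1.186 1.19  1.188 1.19  1.189]]
[[0.115 0.119 0.118]
 [0.118 0.118 0.12 ]
 [0.119 0.12  0.119]
 [0.115 0.117 0.117]]
hub [ 0.5023486  -0.05976432  0.118     ]
handle [ 0.46471123 -0.07190072  0.155     ]
hnd top [ 0.46338136 -0.06939507  0.155     ]
hnd mid [ 0.46290233 -0.0705168   0.134     ]
hub [ 0.50134796 -0.05753485  0.118     ]
ptr [0.5311 0.1843 0.084 ] sy 0.24168844042145482
mark [0.5358 0.1972 0.084 ] sy 0.2543791949551305
mark2 [0.5445 0.1978 0.084 ] sy 0.25461104027537024
btn [0.4918 0.2465 0.085 ] sy 0.30542152129146505
bump [0.505  0.2209 0.095 ] sy 0.27927716731860414
ylw face [0.5058 0.2514 0.098 ] sy 0.3097512181957796
```

Emit:
arm_command(increments=[-20,0,26,0,0,0,1,-20,0,26,0,0,0,1,-20,0,26,0,0,0,1,-20,0,26,0,0,0,1,-20,0,26,0,0,0,1,-20,0,26,0,0,0,1,-20,0,26,0,0,0,1,-20,0,26,0,0,0,1,-20,0,26,0,0,0,1,-20,0,26,0,0,0,1,-20,0,26,0,0,0,1,-20,0,26,0,0,0,1,-20,0,26,0,0,0,1,-20,0,26,0,0,0,1,0,0,0,0,0,0,1,0,0,0,0,0,0,1])

```text
clock: 1.48
position: [0.4457, -0.0989, 0.4022]
eef_rot: [[0.363, -0.002, 0.932], [-0.932, 0.003, 0.363], [-0.003, -1.0, -0.001]]
force: [-0.9, 0.3, -0.3]
grip_width: 0.0852
```

Emit:
arm_command(increments=[-10,15,14,0,0,0,1,-9,15,13,0,0,0,1,0,15,0,0,0,0,1,0,12,0,0,0,0,1,0,0,0,0,0,0,1,0,0,0,0,0,0,1])

```text
clock: 1.98
position: [0.4634, -0.0734, 0.3435]
eef_rot: [[0.361, -0.001, 0.933], [-0.933, 0.002, 0.361], [-0.002, -1.0, -0.001]]
force: [0.4, -0.4, 0.3]
grip_width: 0.0852
```

```bash
python3 - <<'E'
from h import *
d=optics.get_image("wrist");cv2.imwrite("pics/w1.png",d["color"][:,:,::-1])
o=robot.get_obs();print(o["position"],o["force"],o["eef_rot"])
c=cloud(d);hsv=cv2.cvtColor(d["color"],cv2.COLOR_RGB2HSV)
h,s,v=[hsv[...,i].astype(int) for i in range(3)]
m=(h>5)&(h<17)&(s>150)&(v>70);n,l,st,ce=cv2.connectedComponentsWithStats(m.astype(np.uint8))
for i in range(1,n):
    if st[i,4]>40:
        q=c[l==i];q=q[q[:,2]>0.1];print(st[i],ce[i],np.median(q,0),q.min(0),q.max(0)); t=q[q[:,2]>.151]; print("top",t.mean(0),len(t))
        # circle-ish points on top
        mm=(l==i)&(c[...,2]>.151); print(np.argwhere(mm).mean(0))
E
```

```text
[ 0.46331359 -0.0734561   0.34360723] [ 0.19382762 -0.018818   -0.65318769] [[ 3.60556560e-01 -1.14119990e-03  9.32736653e-01]
 [-9.32735102e-01  1.75531537e-03  3.60558108e-01]
 [-2.04871586e-03 -9.99997808e-01 -4.31546729e-04]]
[ 301  255   28   52 1182] [315.03807107 280.92470389] [ 0.46613667 -0.06942184  0.1517542 ] [ 0.45578869 -0.07689397  0.11420653] [ 0.53170826 -0.04626084  0.3124454 ]
top [ 0.46363184 -0.07010263  0.15573319] 607
[292.02306425 314.75288303]
[627 391  13  30 214] [634.93925234 405.92523364] [ 0.53170826 -0.04626084  0.3124454 ] [ 0.53170826 -0.04626084  0.3124454 ] [ 0.53170826 -0.04626084  0.3124454 ]
top [ 0.53170826 -0.04626084  0.3124454 ] 1
[414. 634.]
```

View pics/w1.png

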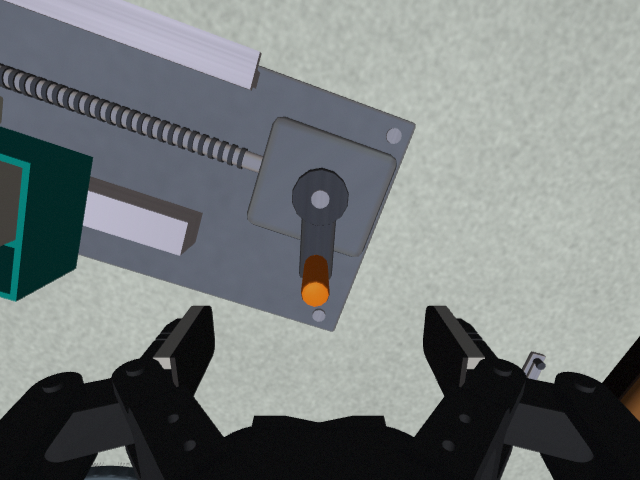

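```bash
python3 - <<'E'
from h import *
d=optics.get_image("wrist")
print(P(d,320,199,height=.118),P(d,315.2,293.5,height=.155),P(d,320,199))
print(d["z_map"][199,320])
# gearbox top corners?
E
```

```text
[ 0.50006466 -0.05874149  0.118     ] [ 0.46264223 -0.07073046  0.155     ] [ 0.50031909 -0.05864132  0.11956675]
0.1944244
```

Emit:
arm_command(increments=[-1,12,1,0,0,0,1,-1,12,0,0,0,0,1,0,12,0,0,0,0,1,0,9,0,0,0,0,1,0,4,0,0,0,0,0.4,0,0,0,0,0,0,0,0,0,0,0,0,0,0,0,0,0,0,0,0,0,0,0,0,0,0,0,0,0,0,0,0,0,0,0,0,0,0,0,0,0,0], squeeze=40)

```text
clock: 3.0
position: [0.4649, -0.0738, 0.3002]
eef_rot: [[0.357, 0.011, 0.934], [-0.934, -0.001, 0.357], [0.005, -1.0, 0.01]]
force: [0.0, -0.1, -3.1]
grip_width: 0.0129
```

```bash
python3 - <<'E'
from h import *
for n in ["wrist","side","top"]:
    d=optics.get_image(n);cv2.imwrite(f"pics/{n}2.png",d["color"][:,:,::-1])
o=robot.get_obs();print({k:np.round(v,4) for k,v in o.items()})
E
```

```text
{'clock': np.float64(3.15), 'q': array([-1.47079e+01,  2.04209e+01,  1.11701e+02,  9.85000e-02,
        4.72557e+01,  5.42870e+01]), 'joint_vel': array([ 0.0176,  0.0106, -0.0153,  0.0493,  0.0858,  0.0278]), 'joint_torque': array([ 1.45000e-01, -4.46406e+01, -2.29945e+01,  3.09000e-02,
       -1.59700e-01, -1.50000e-03]), 'position': array([ 0.4649, -0.0738,  0.3001]), 'eef_rot': array([[ 0.3573,  0.0108,  0.9339],
       [-0.934 , -0.0015,  0.3574],
       [ 0.0053, -0.9999,  0.0096]]), 'force': array([-0.491 , -0.5257,  0.0707]), 'wrist_torque': array([ 0.0227,  0.1458, -0.004 ]), 'grip_width': np.float64(0.0126)}
```

View pics/wrist2.png

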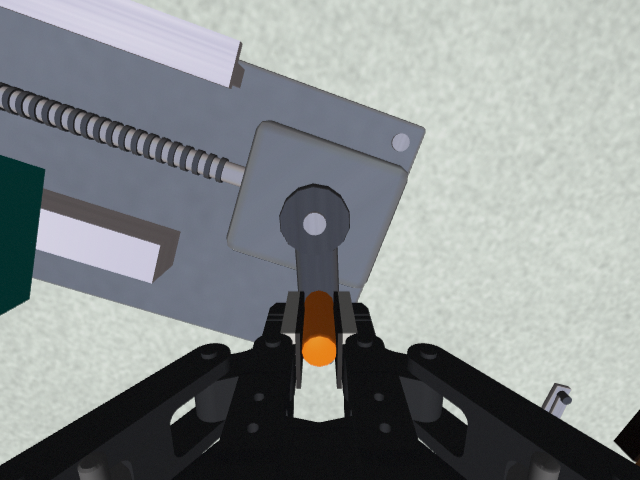

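View pics/top2.png

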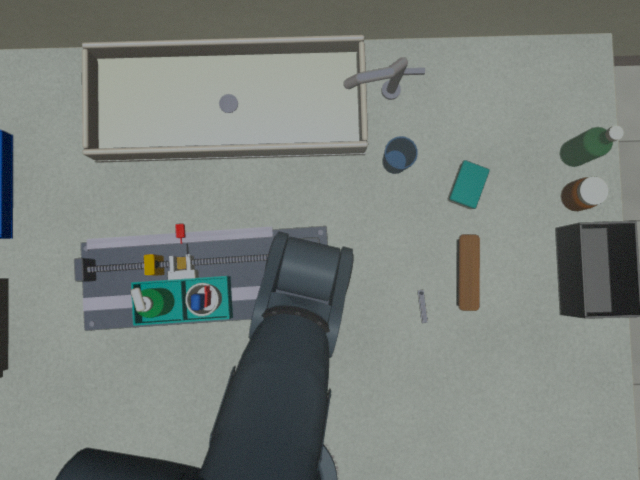

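View pics/side2.png

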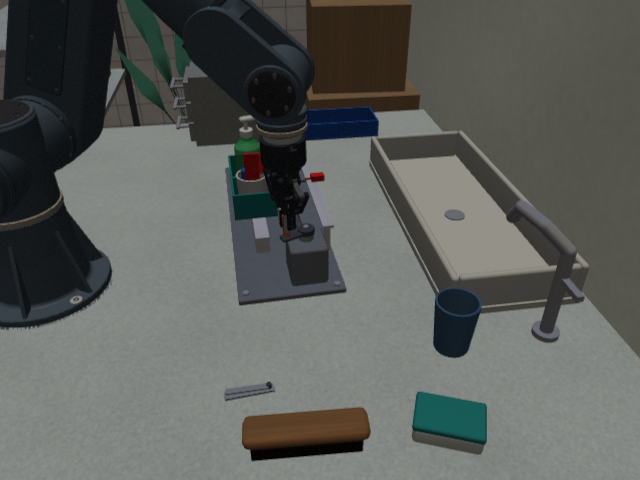

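```bash
cat > plan.py <<'E'
import sys
from h import *
# usage: plan.py Cx Cy stepdeg(cw +) n R
from scipy.spatial.transform import Rotation as Ro
Cx,Cy,st,n=map(float,sys.argv[1:5]); rad=float(sys.argv[5]) if len(sys.argv)>5 else .04
zt=float(sys.argv[6]) if len(sys.argv)>6 else .2985
o=robot.get_obs();R=np.array(o["eef_rot"]);y=R[:,1]
g=o["position"]+.1547*y-np.array([0,0,-.1547])  # grasp pt xy, as if vertical
th=np.degrees(np.arctan2(g[1]-Cy,g[0]-Cx));r=np.hypot(g[1]-Cy,g[0]-Cx)
R0=np.array([[.36,0,.933],[-.933,0,.36],[0,-1,0]])
rv=np.degrees(Ro.from_matrix(R.T@R0).as_rotvec())
f=o["force"];ur=np.array([np.cos(np.radians(th)),np.sin(np.radians(th))]);ut=np.array([ur[1],-ur[0]])
print("t",round(o["clock"],2),"g",g.round(4),"th",round(th,1),"r",round(r*1000,2),"f",f.round(1),"frad",round(f[:2]@ur,1),"fcw",round(f[:2]@ut,1),"rotvec err",rv.round(2),"w",o["grip_width"].round(4))
cur=g.copy();rows=[]
n=int(n)
for k in range(1,n+1):
    a=np.radians(th-st*k); rr=rad+(r-rad)*max(0,1-k/4)
    tgt=np.array([Cx+rr*np.cos(a),Cy+rr*np.sin(a),cur[2]+(zt-cur[2])*.3])
    d=R.T@(tgt-cur)*1000; d=np.round(d*2)/2
    cur=cur+R@d/1000
    rows.append(d)
print([ [float(v) for v in d] for d in rows])
E
python3 plan.py 0.5015 -0.0577 8 6
```

```text
Traceback (most recent call last):
  File "plan.py", line 13, in <module>
    print("t",round(o["clock"],2),"g",g.round(4),"th",round(th,1),"r",round(r*1000,2),"f",f.round(1),"frad",round(f[:2]@ur,1),"fcw",round(f[:2]@ut,1),"rotvec err",rv.round(2),"w",o["grip_width"].round(4))
                                                                                                                                                                                   ^^^^^^^^^^^^^^^^^^^^^
AttributeError: 'float' object has no attribute 'round'
```

```bash
sed -i 's/o\["grip_width"\].round(4)/round(o["grip_width"],4)/' plan.py
python3 plan.py 0.5015 -0.0577 8 6
```

```text
t 3.15 g [ 0.4666 -0.0741  0.3001] th -154.8 r 38.55 f [-0.5 -0.5  0.1] frad 0.7 fcw -0.3 rotvec err [-0.55 -0.16  0.3 ] w 0.0126
[[-5.5, 0.5, -0.5], [-5.5, 0.5, 0.5], [-5.5, 0.0, 1.0], [-5.0, 0.0, 2.0], [-4.5, 0.0, 3.0], [-4.5, 0.0, 3.5]]
```

Emit:
arm_command(increments=[-5.5,0,-0.5,0,0,0,0,-5.5,0,0.5,0,0,0,0,-5.5,0,1,0,0,0,0,-5,0,2,0,0,0,0,-4.5,0,3,0,0,0,0,-4.5,0,3.5,0,0,0,0])

```text
clock: 3.65
position: [0.4638, -0.0399, 0.3001]
eef_rot: [[0.356, 0.019, 0.934], [-0.934, -0.004, 0.357], [0.01, -1.0, 0.016]]
force: [7.5, -6.5, -9.3]
grip_width: 0.0126
```

```bash
python3 plan.py 0.5015 -0.0577 10 10
```

```text
t 3.65 g [ 0.4667 -0.0405  0.3001] th 153.7 r 38.79 f [ 7.5 -6.5 -9.3] frad -9.6 fcw -2.5 rotvec err [-0.94 -0.21  0.59] w 0.0126
[[-4.5, 0.5, 5.0], [-3.5, 0.5, 6.0], [-2.5, 0.5, 6.5], [-1.0, 0.0, 7.0], [0.5, 0.0, 7.0], [1.5, 0.5, 6.5], [2.5, 0.0, 6.5], [3.5, 0.0, 6.0], [5.0, 0.5, 5.0], [5.5, 0.0, 4.5]]
```

Emit:
arm_command(increments=[0,0,0,-0.5,0,0.3,0,0,0,0,-0.5,0,0.3,0,0,0,0,0,0,0,0])

```text
clock: 3.9
position: [0.4663, -0.039, 0.3003]
eef_rot: [[0.359, 0.009, 0.933], [-0.933, -0.005, 0.359], [0.008, -1.0, 0.007]]
force: [0.1, -2.5, -6.2]
grip_width: 0.0128
```

```bash
python3 plan.py 0.5015 -0.0577 10 10
```

```text
t 3.9 g [ 0.4677 -0.0398  0.3003] th 152.0 r 38.24 f [ 0.1 -2.5 -6.2] frad -1.2 fcw -2.1 rotvec err [-0.4  -0.05  0.46] w 0.0128
[[-4.5, 0.5, 5.0], [-3.0, 0.5, 6.0], [-2.5, 0.5, 6.5], [-1.0, 0.0, 7.0], [0.5, 0.0, 7.0], [1.5, 0.0, 6.5], [3.0, 0.0, 6.5], [4.0, 0.0, 5.5], [4.5, 0.5, 5.5], [5.5, 0.0, 4.0]]
```

```bash
python3 plan.py 0.5032 -0.0583 10 10
```

```text
t 3.9 g [ 0.4677 -0.0398  0.3003] th 152.4 r 40.02 f [ 0.1 -2.5 -6.2] frad -1.2 fcw -2.2 rotvec err [-0.4  -0.05  0.46] w 0.0128
[[-4.0, 0.5, 5.5], [-3.0, 0.5, 6.5], [-2.0, 0.5, 6.5], [-1.0, 0.0, 7.0], [0.5, 0.0, 7.0], [1.5, 0.0, 6.5], [3.0, 0.0, 6.5], [4.0, 0.0, 6.0], [4.5, 0.5, 5.0], [5.5, 0.0, 4.0]]
```

Emit:
arm_command(increments=[-4,0.5,5.5,0,0,0,0,-3,0.5,6.5,0,0,0,0,-2,0.5,6.5,0,0,0,0,-1,0,7,0,0,0,0,0.5,0,7,0,0,0,0,1.5,0,6.5,0,0,0,0,3,0,6.5,0,0,0,0,4,0,6,0,0,0,0])

```text
clock: 4.57
position: [0.5143, -0.0166, 0.2994]
eef_rot: [[0.364, 0.003, 0.931], [-0.931, -0.014, 0.364], [0.014, -1.0, -0.002]]
force: [-4.7, -5.8, 2.1]
grip_width: 0.0126
```

```bash
python3 plan.py 0.5032 -0.0583 10 10
```

```text
t 4.57 g [ 0.5147 -0.0188  0.2994] th 73.7 r 41.2 f [-4.7 -5.8  2.1] frad -6.9 fcw -2.9 rotvec err [0.12 0.25 0.8 ] w 0.0126
[[5.0, 0.5, 5.0], [6.0, 0.0, 4.0], [6.5, 0.0, 3.0], [6.5, 0.5, 2.0], [7.0, 0.0, 1.0], [7.0, 0.0, -0.5], [6.5, 0.0, -1.5], [6.5, 0.0, -2.5], [6.0, 0.5, -4.0], [5.0, 0.0, -4.5]]
```

Emit:
arm_command(increments=[4.5,0,4,0,0,0.2,0,5.5,0,3.5,0,0,0.2,0,6,0,2.5,0,0,0.2,0,6.5,0,1.5,0,0,0,0,6.5,0,0.5,0,0,0,0,6.5,0,-1,0,0,0,0,6.5,0,-2,0,0,0,0,6,0,-3.5,0,0,0,0])

```text
clock: 5.23
position: [0.5414, -0.0559, 0.3008]
eef_rot: [[0.366, 0.007, 0.931], [-0.931, 0.001, 0.366], [0.001, -1.0, 0.007]]
force: [8.0, 4.5, -5.7]
grip_width: 0.0125
```

```bash
python3 plan.py 0.5032 -0.0583 10 10 0.0395;  python3 - <<'E'
from h import *
d=optics.get_image("top");cv2.imwrite("pics/t3.png",cv2.resize(d["color"][215:340,70:340,::-1],None,fx=2.96,fy=2.96,interpolation=cv2.INTER_CUBIC))
E
```

```text
t 5.23 g [ 0.5425 -0.0557  0.3008] th 3.8 r 39.35 f [ 8.   4.5 -5.7] frad 8.3 fcw -4.0 rotvec err [-0.4   0.35  0.08] w 0.0125
[[6.5, 0.5, -2.5], [5.5, 0.5, -4.0], [5.0, 0.5, -4.5], [4.5, 0.0, -5.5], [3.0, 0.0, -6.0], [2.0, 0.0, -6.5], [1.0, 0.0, -7.0], [-0.5, 0.0, -7.0], [-1.5, 0.0, -6.5], [-2.5, 0.0, -6.5]]
```

View pics/t3.png

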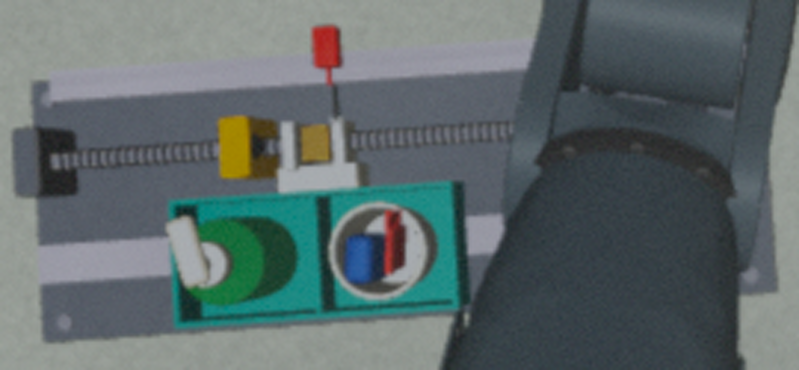

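```bash
python3 plan.py 0.5032 -0.0579 8 15 0.0398
```

```text
t 5.28 g [ 0.5425 -0.0568  0.3008] th 1.6 r 39.32 f [ 7.8  1.1 -5.4] frad 7.8 fcw -0.9 rotvec err [-0.41  0.33  0.12] w 0.0124
[[5.0, 0.5, -2.0], [5.0, 0.5, -3.0], [4.0, 0.5, -3.5], [4.0, 0.0, -4.0], [3.0, 0.0, -4.5], [2.5, 0.0, -5.0], [1.5, 0.0, -5.5], [1.0, 0.0, -5.0], [0.5, 0.0, -6.0], [-0.5, 0.0, -5.5], [-1.5, 0.0, -5.0], [-2.0, 0.0, -5.5], [-3.0, 0.0, -4.5], [-3.0, 0.0, -4.5], [-4.0, 0.0, -4.0]]
```

Emit:
arm_command(increments=[5.5,0.5,-1.5,0,0,0,0,5,0.5,-2.5,0,0.2,0,0,4,0.5,-3.5,0,0.2,0,0,4,0,-4,0,0,0,0,3,0,-4.5,0,0,0,0,2.5,0,-5,0,0,0,0,1.5,0,-5.5,0,0,0,0,1,0,-5,0,0,0,0])

```text
clock: 5.95
position: [0.5215, -0.0941, 0.3]
eef_rot: [[0.357, 0.009, 0.934], [-0.934, 0.004, 0.357], [-0.001, -1.0, 0.01]]
force: [0.9, 4.4, 0.5]
grip_width: 0.0129
```

```bash
python3 plan.py 0.5032 -0.0579 8 10 0.040
```

```text
t 5.95 g [ 0.5228 -0.0934  0.3   ] th -61.1 r 40.57 f [0.9 4.4 0.5] frad -3.4 fcw -2.9 rotvec err [-0.56 -0.16 -0.05] w 0.0129
[[0.5, 0.5, -5.5], [-1.0, 0.0, -6.0], [-1.0, 0.0, -5.0], [-2.0, 0.0, -5.5], [-3.0, 0.0, -5.0], [-3.0, 0.0, -4.5], [-4.0, 0.0, -4.0], [-4.5, 0.0, -3.5], [-4.5, 0.0, -2.5], [-5.5, 0.0, -2.0]]
```

Emit:
arm_command(increments=[0.5,0.5,-5,0,0,0,0,-0.5,0,-5.5,0,0,0,0,-1,0,-5,0,0,0,0,-2,0,-5,0,0,0,0,-3,0,-5,0,0,0,0,-3,0,-4.5,0,0,0,0,-4,0,-4,0,0,0,0,-4.5,0,-3,0,0,0,0])

```text
clock: 6.62
position: [0.4777, -0.0918, 0.2999]
eef_rot: [[0.356, 0.016, 0.934], [-0.935, 0.003, 0.356], [0.003, -1.0, 0.016]]
force: [3.8, -0.2, 1.1]
grip_width: 0.0129
```

```bash
cat > look.py <<'E'
import sys
from h import *
d=optics.get_image("top");np.savez(sys.argv[1]+".npz",**d)
f=8
cr=d["color"][222:285,135:215,::-1]
cv2.imwrite(f"pics/{sys.argv[1]}.png",cv2.resize(cr,None,fx=f,fy=f,interpolation=cv2.INTER_CUBIC))
E
python3 look.py t4; python3 plan.py 0.5032 -0.0579 4 10 0.040
```

```text
t 6.67 g [ 0.4794 -0.0907  0.2998] th -126.0 r 40.56 f [2.6 1.6 2.1] frad -2.8 fcw -1.2 rotvec err [-0.88 -0.23  0.11] w 0.0122
[[-2.5, 0.5, -1.5], [-2.5, 0.0, -1.0], [-2.5, 0.0, -1.0], [-3.0, 0.0, -1.0], [-2.5, 0.0, -0.5], [-3.0, 0.0, -0.5], [-2.5, 0.0, -0.5], [-3.0, 0.0, -0.0], [-2.5, 0.0, -0.0], [-3.0, 0.0, 0.0]]
```

View pics/t4.png

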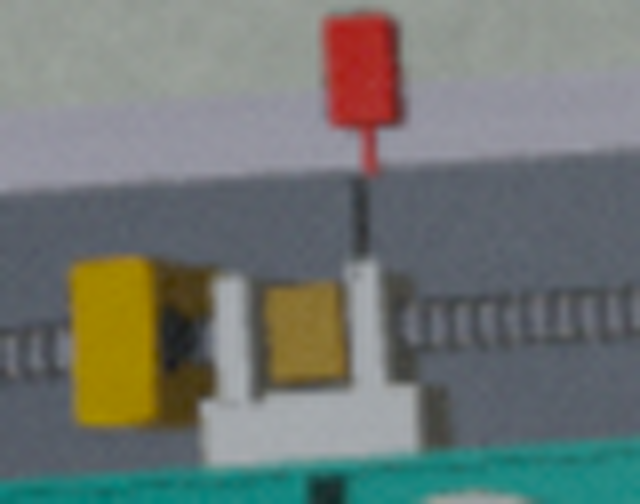

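```bash
python3 plan.py 0.5032 -0.0579 8 8 0.0398
```

```text
t 6.67 g [ 0.4794 -0.0907  0.2998] th -126.0 r 40.56 f [2.6 1.6 2.1] frad -2.8 fcw -1.2 rotvec err [-0.88 -0.23  0.11] w 0.0122
[[-5.0, 0.5, -2.5], [-5.5, 0.0, -2.0], [-5.5, 0.0, -1.0], [-5.5, 0.0, -0.5], [-5.5, 0.0, 0.5], [-5.5, 0.0, 1.0], [-5.0, 0.0, 2.0], [-5.0, 0.0, 2.5]]
```

Emit:
arm_command(increments=[-5,0,-2,-0.2,0,0,0,-5.5,0,-1.5,-0.2,0,0,0,-5.5,0,-0.5,-0.2,0,0,0,-5.5,0,0,0,0,0,0,-5.5,0,0.5,0,0,0,0,-5,0,1.5,0,0,0,0])

```text
clock: 7.17
position: [0.4625, -0.0607, 0.2999]
eef_rot: [[0.356, 0.006, 0.934], [-0.934, -0.004, 0.356], [0.005, -1.0, 0.004]]
force: [1.7, -3.3, 0.9]
grip_width: 0.0127
```

```bash

python3 look.py t5; python3 plan.py 0.5032 -0.0579 4 10 0.0398
```

```text
t 7.22 g [ 0.4633 -0.0606  0.2999] th -176.2 r 40.0 f [ 1.3 -0.5  1.2] frad -1.3 fcw -0.5 rotvec err [-0.23 -0.21  0.28] w 0.0126
[[-2.5, 0.5, 1.0], [-2.5, 0.5, 1.0], [-2.5, 0.0, 1.5], [-2.5, 0.0, 1.5], [-2.5, 0.0, 1.5], [-2.0, 0.0, 1.5], [-2.0, 0.0, 2.0], [-2.0, 0.0, 2.0], [-1.5, 0.0, 2.5], [-1.5, 0.0, 2.0]]
```

View pics/t5.png

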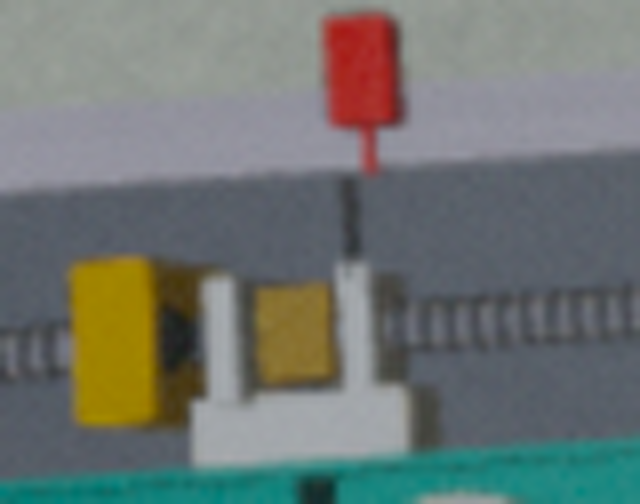

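Emit:
arm_command(increments=[-0.6,0,0.2,0,0,0,0,-0.6,0,0.2,0,0,0,0,-0.6,0,0.2,0,0,0,0,-0.6,0,0.2,0,0,0,0,-0.6,0,0.2,0,0,0,0,-0.6,0,0.3,0,0,0,0,-0.6,0,0.3,0,0,0,0,-0.6,0,0.3,0,0,0,0,-0.5,0,0.3,0,0,0,0,-0.5,0,0.3,0,0,0,0])

```text
clock: 8.05
position: [0.4628, -0.0534, 0.2999]
eef_rot: [[0.357, 0.004, 0.934], [-0.934, -0.004, 0.357], [0.005, -1.0, 0.003]]
force: [0.1, -2.9, 2.5]
grip_width: 0.0124
```

```bash
python3 plan.py 0.5032 -0.0579 1 4 0.0398
```

```text
t 8.05 g [ 0.4635 -0.054   0.2999] th 174.4 r 39.93 f [ 0.1 -2.9  2.5] frad -0.4 fcw -2.9 rotvec err [-0.15 -0.17  0.31] w 0.0124
[[-0.5, 0.5, 0.5], [-0.5, 0.5, 0.0], [-1.0, 0.0, 0.5], [-0.5, 0.0, 0.5]]
```

Emit:
arm_command(increments=[-0.6,0,0.3,0,0,0,0,-0.6,0,0.3,0,0,0,0,-0.6,0,0.3,0,0,0,0,-0.6,0,0.3,0,0,0,0,-0.6,0,0.3,0,0,0,0,-0.5,0,0.3,0,0,0,0,-0.5,0,0.4,0,0,0,0,-0.5,0,0.4,0,0,0,0,-0.5,0,0.4,0,0,0,0,-0.5,0,0.4,0,0,0,0])

```text
clock: 8.88
position: [0.4641, -0.0464, 0.2999]
eef_rot: [[0.357, 0.004, 0.934], [-0.934, -0.004, 0.357], [0.006, -1.0, 0.002]]
force: [1.8, -3.1, 2.7]
grip_width: 0.0126
```

```bash
python3 plan.py 0.5032 -0.0579 1 4 0.0398
```

```text
t 8.88 g [ 0.4647 -0.0471  0.2999] th 164.3 r 39.96 f [ 1.8 -3.1  2.7] frad -2.5 fcw -2.5 rotvec err [-0.14 -0.16  0.32] w 0.0126
[[-0.5, 0.5, 0.5], [-0.5, 0.5, 0.5], [-0.5, 0.0, 0.5], [-0.5, 0.0, 0.5]]
```

Emit:
arm_command(increments=[-0.5,0,0.4,0,0,0,0,-0.5,0,0.4,0,0,0,0,-0.5,0,0.4,0,0,0,0,-0.5,0,0.4,0,0,0,0,-0.5,0,0.4,0,0,0,0,-0.4,0,0.5,0,0,0,0,-0.4,0,0.5,0,0,0,0,-0.4,0,0.5,0,0,0,0,-0.4,0,0.5,0,0,0,0,-0.4,0,0.5,0,0,0,0,-0.4,0,0.5,0,0,0,0,-0.4,0,0.5,0,0,0,0])

```text
clock: 9.88
position: [0.4674, -0.0387, 0.2999]
eef_rot: [[0.357, 0.003, 0.934], [-0.934, -0.004, 0.357], [0.005, -1.0, 0.001]]
force: [-0.3, -2.3, 2.5]
grip_width: 0.0125
```

```bash
python3 look.py t6; python3 plan.py 0.5032 -0.0579 1 4 0.0398
```

```text
t 9.93 g [ 0.4679 -0.0393  0.2999] th 152.2 r 39.89 f [-0.3 -3.3  3.4] frad -1.2 fcw -3.1 rotvec err [-0.08 -0.16  0.29] w 0.0126
[[-0.5, 0.5, 0.5], [-0.5, 0.5, 0.5], [-0.5, 0.0, 0.5], [-0.0, 0.0, 0.5]]
```

View pics/t6.png

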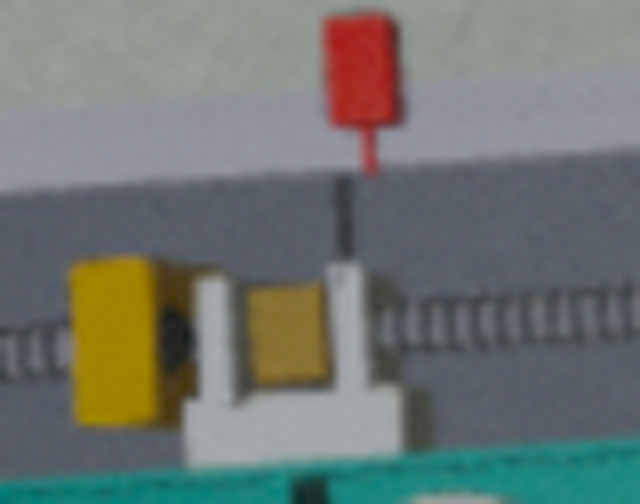

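Emit:
arm_command(increments=[-0.4,0,0.5,0,0,0,0,-0.4,0,0.5,0,0,0,0,-0.4,0,0.5,0,0,0,0,-0.4,0,0.5,0,0,0,0,-0.3,0,0.5,0,0,0,0,-0.3,0,0.5,0,0,0,0,-0.3,0,0.5,0,0,0,0,-0.3,0,0.5,0,0,0,0,-0.3,0,0.5,0,0,0,0,-0.3,0,0.5,0,0,0,0,-0.3,0,0.5,0,0,0,0,-0.3,0,0.5,0,0,0,0])

```text
clock: 10.93
position: [0.4718, -0.0321, 0.2998]
eef_rot: [[0.357, 0.002, 0.934], [-0.934, -0.004, 0.357], [0.005, -1.0, 0.001]]
force: [-0.5, -3.8, 4.1]
grip_width: 0.0126
```

```bash
python3 plan.py 0.5032 -0.0579 1 4 0.0398
```

```text
t 10.93 g [ 0.4722 -0.0328  0.2998] th 141.0 r 39.92 f [-0.5 -3.8  4.1] frad -2.0 fcw -3.2 rotvec err [-0.04 -0.16  0.27] w 0.0126
[[-0.5, 0.5, 0.5], [-0.0, 0.0, 0.5], [-0.5, 0.0, 1.0], [-0.0, 0.0, 0.5]]
```

Emit:
arm_command(increments=[-0.3,0,0.5,0,0,0,0,-0.3,0,0.5,0,0,0,0,-0.3,0,0.5,0,0,0,0,-0.3,0,0.5,0,0,0,0,-0.3,0,0.5,0,0,0,0,-0.2,0,0.6,0,0,0,0,-0.2,0,0.6,0,0,0,0,-0.2,0,0.6,0,0,0,0,-0.2,0,0.6,0,0,0,0,-0.2,0,0.6,0,0,0,0,-0.2,0,0.6,0,0,0,0,-0.2,0,0.6,0,0,0,0])

```text
clock: 11.93
position: [0.4775, -0.0265, 0.2998]
eef_rot: [[0.357, 0.002, 0.934], [-0.934, -0.004, 0.357], [0.005, -1.0, 0.0]]
force: [-1.4, -3.5, 4.2]
grip_width: 0.0127
```

```bash
python3 plan.py 0.5032 -0.0579 1 4 0.0398
```

```text
t 11.93 g [ 0.4777 -0.0271  0.2998] th 129.6 r 39.94 f [-1.4 -3.5  4.2] frad -1.8 fcw -3.3 rotvec err [-0.01 -0.15  0.26] w 0.0127
[[-0.0, 0.5, 0.5], [-0.5, 0.0, 1.0], [-0.0, 0.0, 0.5], [-0.0, 0.0, 0.5]]
```

Emit:
arm_command(increments=[-0.2,0,0.6,0,0,0,0,-0.2,0,0.6,0,0,0,0,-0.2,0,0.6,0,0,0,0,-0.2,0,0.6,0,0,0,0,-0.2,0,0.6,0,0,0,0,-0.1,0,0.6,0,0,0,0,-0.1,0,0.6,0,0,0,0,-0.1,0,0.6,0,0,0,0,-0.1,0,0.6,0,0,0,0,-0.1,0,0.6,0,0,0,0,-0.1,0,0.6,0,0,0,0,-0.1,0,0.6,0,0,0,0])

```text
clock: 12.93
position: [0.4842, -0.0219, 0.2997]
eef_rot: [[0.358, 0.001, 0.934], [-0.934, -0.004, 0.358], [0.005, -1.0, -0.0]]
force: [-0.6, -3.6, 4.2]
grip_width: 0.0126
```

```bash
python3 look.py t7; python3 plan.py 0.5032 -0.0579 1 4 0.0398
python3 - <<'E'
from h import *
d=optics.get_image("side");cv2.imwrite("pics/s7.png",cv2.resize(d["color"][130:230,220:340,::-1],None,fx=6,fy=6,interpolation=cv2.INTER_CUBIC))
E
```

```text
t 12.98 g [ 0.4845 -0.0225  0.2998] th 117.9 r 40.01 f [-0.6 -4.   5.1] frad -3.3 fcw -2.4 rotvec err [ 0.02 -0.15  0.26] w 0.0126
[[-0.0, 0.5, 0.5], [-0.0, 0.0, 1.0], [-0.0, 0.0, 0.5], [-0.0, 0.0, 1.0]]
```

View pics/t7.png

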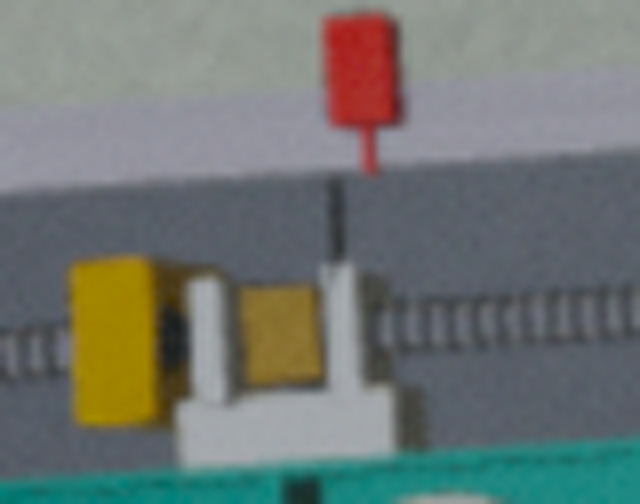

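View pics/s7.png

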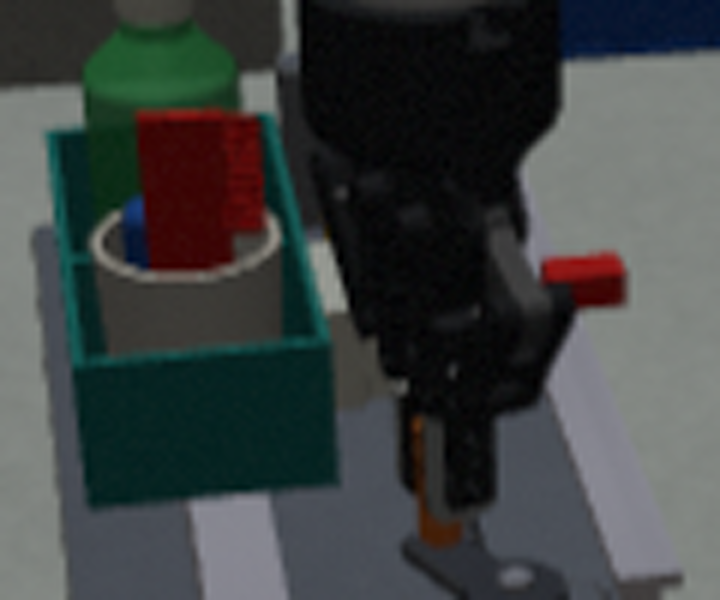

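Emit:
arm_command(increments=[-0.1,0,0.6,0,0,0,0,-0.1,0,0.6,0,0,0,0,0,0,0.6,0,0,0,0,0,0,0.6,0,0,0,0,0,0,0.6,0,0,0,0,0,0,0.6,0,0,0,0,0,0,0.6,0,0,0,0,0,0,0.6,0,0,0,0,0.1,0,0.6,0,0,0,0,0.1,0,0.6,0,0,0,0,0.1,0,0.6,0,0,0,0,0.1,0,0.6,0,0,0,0])

```text
clock: 14.03
position: [0.4913, -0.0191, 0.2997]
eef_rot: [[0.357, 0.0, 0.934], [-0.934, -0.004, 0.357], [0.004, -1.0, -0.001]]
force: [-2.2, -1.9, 4.9]
grip_width: 0.0126
```

```bash
python3 plan.py 0.5032 -0.0579 1 1 0.0398
```

```text
t 14.03 g [ 0.4913 -0.0197  0.2997] th 107.2 r 40.03 f [-2.2 -1.9  4.9] frad -1.2 fcw -2.6 rotvec err [ 0.08 -0.15  0.2 ] w 0.0126
[[0.0, 0.5, 0.5]]
```

Emit:
arm_command(increments=[0.1,0,0.6,0,0,0,0,0.1,0,0.6,0,0,0,0,0.1,0,0.6,0,0,0,0,0.1,0,0.6,0,0,0,0,0.1,0,0.6,0,0,0,0,0.1,0,0.6,0,0,0,0,0.1,0,0.6,0,0,0,0,0.1,0,0.6,0,0,0,0,0.2,0,0.6,0,0,0,0,0.2,0,0.6,0,0,0,0,0.2,0,0.6,0,0,0,0,0.2,0,0.6,0,0,0,0])

```text
clock: 15.03
position: [0.4989, -0.0176, 0.2997]
eef_rot: [[0.358, -0.002, 0.934], [-0.934, -0.003, 0.358], [0.002, -1.0, -0.003]]
force: [-2.1, -2.7, 5.4]
grip_width: 0.0125
```

```bash
python3 plan.py 0.5032 -0.0579 1 1 0.0398
```

```text
t 15.03 g [ 0.4986 -0.018   0.2997] th 96.6 r 40.11 f [-2.1 -2.7  5.4] frad -2.4 fcw -2.4 rotvec err [ 0.18 -0.15  0.13] w 0.0125
[[0.5, 0.5, 0.5]]
```

Emit:
arm_command(increments=[0.2,-0.1,0.5,0,0,0,0,0.2,-0.1,0.6,0,0,0,0,0.2,-0.1,0.6,0,0,0,0,0.2,-0.1,0.6,0,0,0,0,0.2,-0.1,0.5,0,0,0,0,0.2,0,0.6,0,0,0,0,0.2,0,0.6,0,0,0,0,0.2,0,0.5,0,0,0,0,0.3,0,0.5,0,0,0,0,0.3,0,0.5,0,0,0,0,0.3,0,0.5,0,0,0,0,0.3,0,0.5,0,0,0,0])

```text
clock: 16.03
position: [0.5063, -0.0175, 0.2997]
eef_rot: [[0.357, -0.005, 0.934], [-0.934, -0.002, 0.357], [0.0, -1.0, -0.005]]
force: [-2.5, -1.0, 4.6]
grip_width: 0.0127
```

```bash
python3 look.py t8;python3 plan.py 0.5032 -0.0579 1 1 0.0398
```

```text
t 16.08 g [ 0.5057 -0.0179  0.2997] th 86.5 r 40.08 f [-2.1 -1.6  4.7] frad -1.7 fcw -2.0 rotvec err [ 0.29 -0.16  0.03] w 0.0129
[[0.5, 0.5, 0.5]]
```

View pics/t8.png

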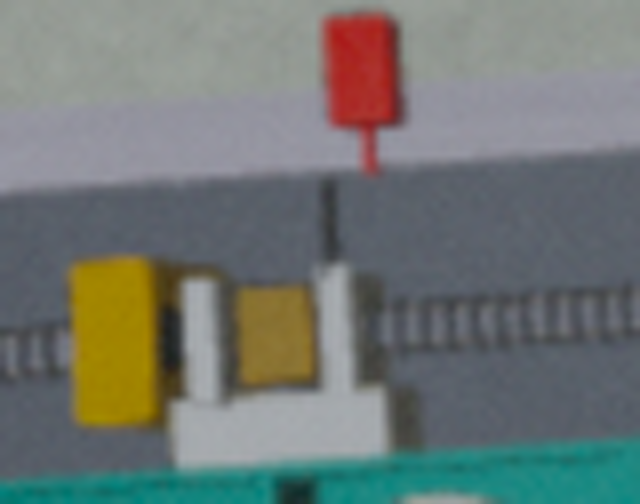

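Emit:
arm_command(increments=[0.3,0,0.5,0,0,0,0,0.3,0,0.5,0,0,0,0,0.3,0,0.5,0,0,0,0,0.3,0,0.5,0,0,0,0,0.3,0,0.5,0,0,0,0,0.3,0,0.5,0,0,0,0,0.3,0,0.5,0,0,0,0,0.3,0,0.5,0,0,0,0,0.4,0,0.5,0,0,0,0,0.4,0,0.5,0,0,0,0,0.4,0,0.5,0,0,0,0,0.4,0,0.4,0,0,0,0])

```text
clock: 17.08
position: [0.5139, -0.0189, 0.2996]
eef_rot: [[0.357, -0.005, 0.934], [-0.934, -0.001, 0.357], [-0.001, -1.0, -0.005]]
force: [-2.5, 1.0, 5.5]
grip_width: 0.0127
```

```bash
python3 plan.py 0.5032 -0.0579 1 1 0.0398
```

```text
t 17.08 g [ 0.5131 -0.019   0.2996] th 75.7 r 40.11 f [-2.5  1.   5.5] frad 0.3 fcw -2.7 rotvec err [ 0.29 -0.17 -0.04] w 0.0127
[[0.5, 0.5, 0.5]]
```

Emit:
arm_command(increments=[0.3,0,0.5,0,0,0,0,0.3,0,0.5,0,0,0,0,0.4,0,0.5,0,0,0,0,0.4,0,0.5,0,0,0,0,0.4,0,0.5,0,0,0,0,0.4,0,0.5,0,0,0,0,0.4,0,0.4,0,0,0,0,0.4,0,0.4,0,0,0,0,0.4,0,0.4,0,0,0,0,0.4,0,0.4,0,0,0,0,0.4,0,0.4,0,0,0,0,0.4,0,0.4,0,0,0,0])

```text
clock: 18.08
position: [0.5205, -0.0209, 0.2995]
eef_rot: [[0.357, -0.009, 0.934], [-0.934, 0.0, 0.357], [-0.003, -1.0, -0.008]]
force: [-3.9, 0.5, 7.0]
grip_width: 0.0126
```

```bash
python3 plan.py 0.5032 -0.0579 1 1 0.0398
```

```text
t 18.08 g [ 0.5191 -0.0209  0.2996] th 66.7 r 40.29 f [-3.9  0.5  7. ] frad -1.1 fcw -3.8 rotvec err [ 0.47 -0.17 -0.19] w 0.0126
[[0.5, 0.5, 0.5]]
```

Emit:
arm_command(increments=[0.4,-0.1,0.4,0,0,0,0,0.4,-0.1,0.4,0,0,0,0,0.5,-0.1,0.4,0,0,0,0,0.5,-0.1,0.4,0,0,0,0,0.5,0,0.3,0,0,0,0,0.5,0,0.3,0,0,0,0])

```text
clock: 18.58
position: [0.5229, -0.0221, 0.2995]
eef_rot: [[0.357, -0.013, 0.934], [-0.934, 0.002, 0.357], [-0.007, -1.0, -0.012]]
force: [-4.7, 1.6, 6.8]
grip_width: 0.0125
```

```bash
python3 look.py t9;python3 plan.py 0.5032 -0.0579 1 1 0.0398
```

```text
t 18.63 g [ 0.5209 -0.0218  0.2996] th 63.9 r 40.24 f [-3.2  2.   5.7] frad 0.4 fcw -3.8 rotvec err [ 0.66 -0.19 -0.4 ] w 0.0124
[[0.5, 0.5, 0.5]]
```

View pics/t9.png

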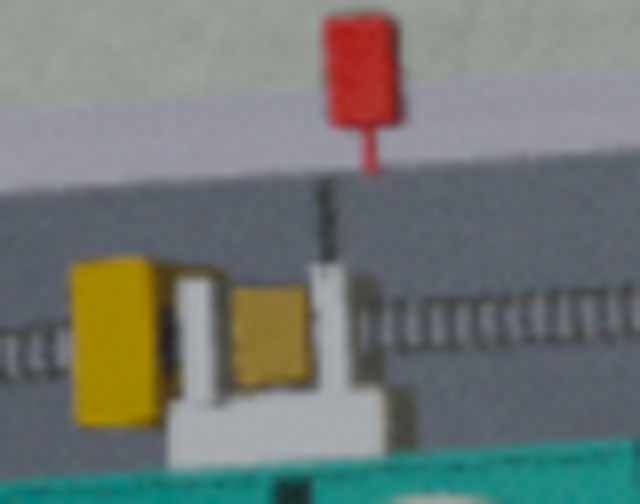

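Emit:
arm_command(increments=[0.4,0,0.4,0,0,0,0,0.4,0,0.4,0,0,0,0,0.5,0,0.4,0,0,0,0,0.5,0,0.4,0,0,0,0])

```text
clock: 18.97
position: [0.5246, -0.0228, 0.2995]
eef_rot: [[0.357, -0.016, 0.934], [-0.934, 0.003, 0.357], [-0.009, -1.0, -0.014]]
force: [-4.5, 0.6, 6.0]
grip_width: 0.0128
```

```bash
python3 plan.py 0.5032 -0.0579 1 1 0.0398; python3 -c "
from h import *
o=robot.get_obs();print(o['joint_torque'].round(2),o['wrist_torque'])"
```

```text
t 18.97 g [ 0.522  -0.0222  0.2995] th 62.1 r 40.33 f [-4.5  0.6  6. ] frad -1.6 fcw -4.2 rotvec err [ 0.8  -0.18 -0.52] w 0.0128
[[0.5, 0.5, 0.5]]
[ -0.55 -48.01 -24.61  -0.07  -1.19   0.  ] [ 0.10001307  0.74728674 -0.01990138]
```

Emit:
arm_command(increments=[0.2,0,0.2,0.1,0,-0.1,0,0.2,0,0.2,0.1,0,-0.1,0,0.2,0,0.2,0.1,0,-0.1,0])

```text
clock: 19.22
position: [0.5249, -0.0228, 0.2994]
eef_rot: [[0.357, -0.012, 0.934], [-0.934, 0.001, 0.357], [-0.006, -1.0, -0.011]]
force: [-5.5, 0.3, 7.5]
grip_width: 0.0127
```

```bash
python3 plan.py 0.5032 -0.0579 1 1 0.0398; python3 -c "
from h import *
o=robot.get_obs();print(o['joint_torque'].round(2),o['wrist_torque'])"
```

```text
t 19.22 g [ 0.523  -0.0226  0.2994] th 60.7 r 40.44 f [-5.5  0.3  7.5] frad -2.4 fcw -4.9 rotvec err [ 0.63 -0.18 -0.32] w 0.0127
[[0.5, 0.5, 0.5]]
[-4.900e-01 -4.783e+01 -2.493e+01 -2.000e-02 -1.340e+00 -2.000e-02] [ 0.12645831  0.89290105 -0.00879372]
```

Emit:
arm_command(increments=[0.3,0,0.2,0.1,0,-0.1,0,0.3,0,0.2,0.1,0,-0.1,0,0.3,0,0.2,0.1,0,-0.1,0,0.3,0,0.2,0.1,0,-0.1,0])

```text
clock: 19.55
position: [0.5252, -0.023, 0.2994]
eef_rot: [[0.357, -0.008, 0.934], [-0.934, -0.001, 0.357], [-0.002, -1.0, -0.007]]
force: [-5.8, 2.4, 6.7]
grip_width: 0.0125
```

```bash
python3 look.py t10; python3 plan.py 0.5032 -0.0579 1 1 0.0398; python3 -c "
from h import *
o=robot.get_obs();print(o['joint_torque'].round(2),o['wrist_torque'])"
```

```text
t 19.6 g [ 0.524  -0.0232  0.2994] th 59.1 r 40.48 f [-5.3  1.4  7.6] frad -1.6 fcw -5.3 rotvec err [ 0.42 -0.19 -0.1 ] w 0.0125
[[0.5, 0.5, 0.5]]
[-7.400e-01 -4.772e+01 -2.497e+01 -1.600e-01 -1.480e+00 -1.000e-02] [0.19688961 0.95338018 0.01514064]
```

View pics/t10.png

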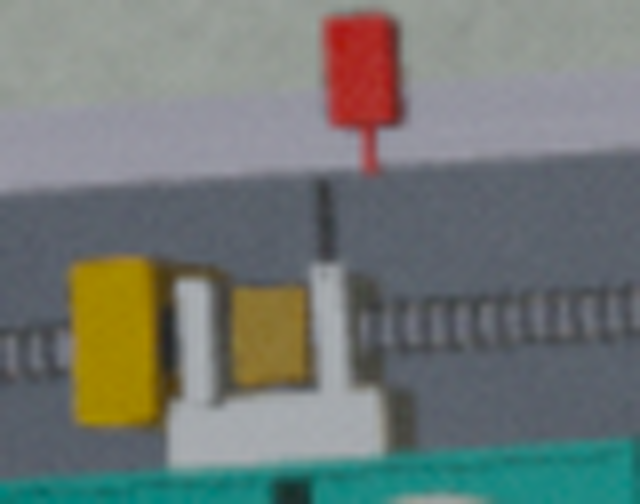

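Emit:
arm_command(increments=[0.3,0,0.2,0.1,0,-0.1,0,0.3,0,0.2,0.1,0,-0.1,0,0.3,0,0.2,0.1,0,-0.1,0,0.3,0,0.2,0.1,0,-0.1,0])

```text
clock: 19.93
position: [0.5253, -0.0231, 0.2993]
eef_rot: [[0.357, -0.004, 0.934], [-0.934, -0.003, 0.357], [0.002, -1.0, -0.005]]
force: [-5.8, 0.8, 6.7]
grip_width: 0.0123
```

```bash
python3 plan.py 0.5032 -0.0579 1 1 0.0398; python3 -c "
from h import *
o=robot.get_obs();print(o['joint_torque'].round(2),o['wrist_torque'])"
```

```text
t 19.93 g [ 0.5247 -0.0235  0.2993] th 57.9 r 40.55 f [-5.8  0.8  6.7] frad -2.4 fcw -5.3 rotvec err [ 0.26 -0.2   0.09] w 0.0123
[[0.5, 0.5, 0.5]]
[-8.600e-01 -4.755e+01 -2.514e+01 -2.100e-01 -1.650e+00 -2.000e-02] [ 0.35683139  1.08417177 -0.07055919]
```

```bash
cat > meas.py <<'E'
import sys
from h import *
Y=np.array([-.0411,.9992]);X=np.array([.9992,.0411]);A=np.array([.5032,-.0585])
def meas(d):
    c=d["color"].astype(float)
    # red blade: rows 238-243; darkness for pointer rows 245-252
    out=[]
    for v in range(236,254):
        row=c[v,165:200]; u=np.arange(165,200)
        red=np.clip(row[:,0]-np.maximum(row[:,1],row[:,2])-10,0,None)
        lum=row.mean(1); bg=np.median(lum); dk=np.clip(bg-lum-12,0,None)
        s=f"{v} "
        for nm,w in (("r",red),("k",dk)):
            if w.sum()>20:
                k=np.argmax(w); sl=slice(max(0,k-2),k+3); uu=(w[sl]*u[sl]).sum()/w[sl].sum()
                p=P(d,uu,v,height=.084)[:2]-A; s+=f" {nm} u={uu:.2f} w={w[sl].sum():.0f} sy={p@Y*1000:.2f} sx={p@X*1000:.1f}"
        out.append(s)
    return out
for n in sys.argv[1:]:
    print(n); print("\n".join(meas(dict(np.load(n+".npz")))))
E
python3 meas.py t9 t10
```

```text
t9
236  r u=178.16 w=509 sy=259.53 sx=57.1 k u=183.42 w=234 sy=248.32 sx=56.3
237  r u=179.89 w=390 sy=255.97 sx=54.7 k u=180.96 w=304 sy=253.69 sx=54.5
238  r u=180.39 w=142 sy=255.02 sx=52.5 k u=180.47 w=123 sy=254.86 sx=52.5
239  r u=180.55 w=101 sy=254.79 sx=50.3 k u=180.73 w=65 sy=254.42 sx=50.3
240  r u=180.57 w=97 sy=254.89 sx=48.2 k u=180.74 w=64 sy=254.51 sx=48.2
241  r u=180.61 w=107 sy=254.92 sx=46.0 k u=180.74 w=56 sy=254.65 sx=46.0
242  r u=180.74 w=122 sy=254.77 sx=43.9 k u=181.00 w=20 sy=254.21 sx=43.8
243  r u=180.83 w=63 sy=254.70 sx=41.7
244 
245  k u=175.18 w=30 sy=266.96 sx=38.3
246  k u=175.05 w=45 sy=267.35 sx=36.2
247  k u=175.19 w=33 sy=267.17 sx=34.0
248  k u=175.44 w=37 sy=266.76 sx=31.9
249  k u=175.45 w=48 sy=266.85 sx=29.7
250  k u=175.40 w=41 sy=267.08 sx=27.6
251  k u=175.41 w=36 sy=267.17 sx=25.5
252  k u=175.49 w=28 sy=267.12 sx=23.3
253  k u=175.58 w=39 sy=267.06 sx=21.2
t10
236  r u=178.15 w=514 sy=259.55 sx=57.1 k u=183.47 w=221 sy=248.23 sx=56.3
237  r u=179.90 w=387 sy=255.95 sx=54.7 k u=180.04 w=291 sy=255.65 sx=54.7
238  r u=180.39 w=147 sy=255.03 sx=52.5 k u=180.48 w=128 sy=254.83 sx=52.5
239  r u=180.54 w=103 sy=254.82 sx=50.3 k u=180.69 w=67 sy=254.50 sx=50.3
240  r u=180.58 w=95 sy=254.86 sx=48.2 k u=180.71 w=61 sy=254.59 sx=48.2
241  r u=180.60 w=105 sy=254.94 sx=46.0 k u=180.72 w=53 sy=254.69 sx=46.0
242  r u=180.73 w=121 sy=254.79 sx=43.9 k u=181.05 w=21 sy=254.11 sx=43.8
243  r u=180.88 w=66 sy=254.58 sx=41.7
244 
245  k u=174.94 w=40 sy=267.46 sx=38.3
246  k u=175.05 w=39 sy=267.35 sx=36.2
247  k u=175.18 w=43 sy=267.20 sx=34.0
248  k u=175.15 w=37 sy=267.37 sx=31.9
249  k u=175.26 w=51 sy=267.26 sx=29.7
250  k u=175.43 w=47 sy=267.02 sx=27.6
251  k u=175.45 w=39 sy=267.10 sx=25.4
252  k u=175.42 w=37 sy=267.28 sx=23.3
253  k u=175.47 w=36 sy=267.29 sx=21.2
```

```bash
python3 plan.py 0.5032 -0.0579 -8 12 0.040
```

```text
t 19.93 g [ 0.5247 -0.0235  0.2993] th 57.9 r 40.55 f [-5.8  0.8  6.7] frad -2.4 fcw -5.3 rotvec err [ 0.26 -0.2   0.09] w 0.0123
[[-4.0, 0.5, -4.0], [-4.0, 0.0, -4.0], [-2.5, 0.0, -5.0], [-2.5, 0.0, -5.0], [-1.5, 0.0, -5.5], [-1.0, 0.0, -5.5], [-0.0, 0.0, -5.5], [0.5, 0.0, -5.5], [1.5, 0.0, -5.5], [2.5, 0.0, -5.0], [2.5, 0.0, -5.0], [3.5, 0.0, -4.0]]
```

```bash
python3 look.py t11; cat >> meas.py <<'E'
E
python3 - <<'E'
from h import *
Y=np.array([-.0411,.9992]);A=np.array([.5032,-.0585])
th=dict(t4=-126.0,t5=-176.2,t6=152.2-360,t7=117.9-360,t8=86.5-360,t9=63.9-360,t10=59.1-360,t11=57.9-360)
for n,t in th.items():
    d=dict(np.load(n+".npz"));c=d["color"].astype(float);r=[]
    for v in range(245,253):
        u=np.arange(165,200);lum=c[v,165:200].mean(1);dk=np.clip(np.median(lum)-lum-8,0,None);k=np.argmax(dk);sl=slice(max(0,k-2),k+3)
        r.append((P(d,(dk[sl]*u[sl]).sum()/dk[sl].sum(),v,height=.084)[:2]-A)@Y*1000)
    print(n,t,round(np.median(r),2),"pred offset",round(np.median(r)+t/18,2))
E
python3 plan.py 0.5032 -0.0579 -8 12 0.040
```

```text
t4 -126.0 257.95 pred offset 250.95
t5 -176.2 260.52 pred offset 250.73
t6 -207.8 262.37 pred offset 250.83
t7 -242.1 264.43 pred offset 250.98
t8 -273.5 266.28 pred offset 251.09
t9 -296.1 267.19 pred offset 250.74
t10 -300.9 267.34 pred offset 250.63
t11 -302.1 267.35 pred offset 250.57
t 19.98 g [ 0.5247 -0.0235  0.2993] th 57.9 r 40.53 f [-5.5  2.5  8.1] frad -0.8 fcw -6.0 rotvec err [ 0.26 -0.2   0.09] w 0.0125
[[-4.0, 0.5, -4.0], [-4.0, 0.0, -4.0], [-2.5, 0.0, -5.0], [-2.5, 0.0, -5.0], [-1.5, 0.0, -5.5], [-1.0, 0.0, -5.5], [-0.0, 0.0, -5.5], [0.5, 0.0, -5.5], [1.5, 0.0, -5.5], [2.5, 0.0, -5.0], [2.5, 0.0, -5.0], [3.5, 0.0, -4.0]]
```

Emit:
arm_command(increments=[-3,-0.3,-3,0,0,0,0,-3.5,-0.3,-4,0,0,0,0,-3,0,-5,0,0,0,0,-2.5,0,-5,0,0,0,0,-1.5,0,-5.5,0,0,0,0,-0.5,0,-5.5,0,0,0,0,0,0,-5.5,0,0,0,0,1,0,-5.5,0,0,0,0])

```text
clock: 20.65
position: [0.4819, -0.0241, 0.3]
eef_rot: [[0.357, 0.001, 0.934], [-0.934, -0.002, 0.357], [0.002, -1.0, -0.0]]
force: [-0.3, 0.8, 1.8]
grip_width: 0.0121
```

```bash
python3 plan.py 0.5032 -0.0579 -8 12 0.040
```

```text
t 20.65 g [ 0.4819 -0.0243  0.3   ] th 122.4 r 39.72 f [-0.3  0.8  1.8] frad 0.8 fcw 0.2 rotvec err [ 0.01 -0.19  0.1 ] w 0.0121
[[1.5, 0.5, -5.5], [2.0, 0.5, -5.0], [3.0, 0.0, -5.0], [3.5, 0.0, -4.0], [4.0, 0.0, -4.0], [4.5, 0.0, -3.0], [5.0, 0.0, -2.5], [5.5, 0.0, -2.0], [5.5, 0.0, -1.0], [5.5, 0.0, -0.0], [5.5, 0.0, 0.5], [5.5, 0.0, 1.0]]
```

Emit:
arm_command(increments=[1.5,0,-5.5,0,0,0,0,2,0,-5,0,0,0,0,3,0,-5,0,0,0,0,3.5,0,-4,0,0,0,0,4,0,-4,0,0,0,0,4.5,0,-3,0,0,0,0,5,0,-2.5,0,0,0,0,5.5,0,-2,0,0,0,0])

```text
clock: 21.32
position: [0.4622, -0.0668, 0.3001]
eef_rot: [[0.355, 0.01, 0.935], [-0.935, -0.002, 0.355], [0.005, -1.0, 0.008]]
force: [10.9, 5.0, -7.5]
grip_width: 0.0125
```

```bash
python3 plan.py 0.5032 -0.0579 -8 12 0.040
```

```text
t 21.32 g [ 0.4637 -0.0671  0.3001] th -166.9 r 40.54 f [10.9  5.  -7.5] frad -11.7 fcw 2.4 rotvec err [-0.48 -0.31  0.32] w 0.0125
[[5.5, 0.5, -0.0], [5.5, 0.5, 0.5], [5.5, 0.0, 1.0], [5.5, 0.5, 2.0], [5.0, 0.0, 3.0], [4.5, 0.0, 3.0], [4.0, 0.0, 4.0], [3.0, 0.0, 4.5], [3.0, 0.0, 5.0], [2.0, 0.0, 5.0], [1.5, 0.0, 5.5], [0.5, 0.0, 5.5]]
```

Emit:
arm_command(increments=[5,0,0.5,0,0,0,0,5,0,1.5,0,0,0,0,5,0,2,0,0,0,0,5,0,2.5,0,0,0,0,4.5,0,3,0,0,0,0,4,0,3.5,0,0,0,0,3.5,0,4,0,0,0,0,3,0,4.5,0,0,0,0])

```text
clock: 21.98
position: [0.4927, -0.0964, 0.3]
eef_rot: [[0.353, -0.005, 0.936], [-0.936, 0.0, 0.353], [-0.002, -1.0, -0.005]]
force: [-4.1, -2.2, 3.6]
grip_width: 0.0123
```

```bash
python3 plan.py 0.5032 -0.0579 -8 12 0.040; python3 look.py t12; python3 meas.py t12|sed -n '4,20p'
```

```text
t 21.98 g [ 0.4919 -0.0964  0.3   ] th -106.4 r 40.09 f [-4.1 -2.2  3.6] frad 3.3 fcw 3.4 rotvec err [ 0.26 -0.41 -0.12] w 0.0123
[[3.0, 0.5, 4.5], [2.5, 0.5, 5.5], [1.5, 0.0, 5.0], [1.0, 0.0, 5.5], [-0.0, 0.0, 5.5], [-0.5, 0.0, 6.0], [-1.5, 0.0, 5.0], [-2.5, 0.0, 5.5], [-2.5, 0.0, 4.5], [-3.5, 0.0, 4.5], [-4.5, 0.0, 3.5], [-4.5, 0.0, 3.5]]
238  r u=180.37 w=144 sy=255.07 sx=52.5 k u=180.44 w=119 sy=254.92 sx=52.5
239  r u=180.54 w=103 sy=254.82 sx=50.3 k u=180.68 w=67 sy=254.53 sx=50.3
240  r u=180.56 w=93 sy=254.91 sx=48.2 k u=180.69 w=59 sy=254.63 sx=48.2
241  r u=180.60 w=105 sy=254.94 sx=46.0 k u=180.73 w=54 sy=254.67 sx=46.0
242  r u=180.72 w=119 sy=254.80 sx=43.9 k u=181.04 w=18 sy=254.13 sx=43.8
243  r u=180.86 w=66 sy=254.62 sx=41.7
244  k u=177.40 w=23 sy=262.11 sx=40.1
245  k u=177.39 w=38 sy=262.26 sx=38.0
246  k u=177.56 w=34 sy=262.01 sx=35.8
247  k u=177.57 w=38 sy=262.10 sx=33.7
248  k u=177.55 w=41 sy=262.26 sx=31.5
249  k u=177.64 w=40 sy=262.21 sx=29.4
250  k u=177.53 w=44 sy=262.54 sx=27.3
251  k u=177.62 w=44 sy=262.48 sx=25.1
252  k u=177.74 w=41 sy=262.35 sx=23.0
253  k u=177.68 w=39 sy=262.58 sx=20.9
```

Emit:
arm_command(increments=[3,0,4.5,0,0,0,0,2.5,0,5,0,0,0,0,1.5,0,5,0,0,0,0,1,0,5.5,0,0,0,0,0,0,5.5,0,0.2,0,0,-0.5,0,5.5,0,0.2,0,0,-1.5,0,5,0,0,0,0,-2.5,0,5,0,0,0,0])

```text
clock: 22.7
position: [0.5354, -0.0851, 0.2995]
eef_rot: [[0.345, -0.009, 0.938], [-0.938, 0.001, 0.345], [-0.004, -1.0, -0.008]]
force: [-4.0, -0.3, 4.6]
grip_width: 0.0125
```

```bash
python3 plan.py 0.5032 -0.0579 -8 12 0.040; python3 look.py t13; python3 meas.py t13|sed -n '7,18p'
```

```text
t 22.7 g [ 0.5341 -0.0849  0.2995] th -41.1 r 41.0 f [-4.  -0.3  4.6] frad -2.8 fcw 2.8 rotvec err [ 0.44 -0.89 -0.26] w 0.0125
[[-3.5, 0.5, 4.5], [-3.5, 0.0, 4.5], [-4.5, 0.0, 3.5], [-5.0, 0.0, 2.5], [-5.0, 0.0, 2.5], [-5.0, 0.0, 2.0], [-5.5, 0.0, 0.5], [-6.0, 0.0, 0.5], [-5.5, 0.0, -1.0], [-5.5, 0.0, -1.0], [-5.0, 0.0, -2.5], [-4.5, 0.0, -2.5]]
241  r u=180.60 w=105 sy=254.94 sx=46.0 k u=180.70 w=54 sy=254.72 sx=46.0
242  r u=180.76 w=121 sy=254.72 sx=43.9 k u=181.06 w=23 sy=254.08 sx=43.8
243  r u=180.90 w=69 sy=254.54 sx=41.7
244  k u=179.06 w=21 sy=258.57 sx=39.9
245  k u=179.18 w=36 sy=258.45 sx=37.7
246  k u=179.14 w=42 sy=258.65 sx=35.6
247  k u=179.50 w=38 sy=258.00 sx=33.4
248  k u=179.53 w=41 sy=258.05 sx=31.2
249  k u=179.44 w=40 sy=258.37 sx=29.1
250  k u=179.46 w=37 sy=258.44 sx=27.0
251  k u=179.50 w=33 sy=258.48 sx=24.8
252  k u=179.52 w=41 sy=258.56 sx=22.7
```

Emit:
arm_command(increments=[-3.5,0,4,0,-0.3,0,0,-4,0,4,0,-0.3,0,0,-4.5,0,3.5,0,-0.2,0,0,-5,0,2.5,0,0,0,0,-5,0,2,0,0,0,0,0,0,0,0,0,0,0])

```text
clock: 23.25
position: [0.5447, -0.0563, 0.2997]
eef_rot: [[0.361, -0.005, 0.933], [-0.933, -0.001, 0.361], [-0.001, -1.0, -0.005]]
force: [-1.8, -0.7, 2.9]
grip_width: 0.0127
```

```bash
python3 plan.py 0.5032 -0.0579 -2 12 0.040; python3 look.py t14; python3 meas.py t14|sed -n '7,19p'
```

```text
t 23.25 g [ 0.5438 -0.0565  0.2997] th 1.9 r 40.67 f [-1.8 -0.7  2.9] frad -1.8 fcw 0.6 rotvec err [ 0.31  0.05 -0.04] w 0.0127
[[-1.5, 0.5, 0.5], [-1.5, 0.0, 0.0], [-1.0, 0.0, 0.0], [-1.5, 0.0, 0.5], [-1.5, 0.0, 0.0], [-1.5, 0.0, 0.5], [-1.0, 0.0, -0.0], [-1.5, 0.0, 0.0], [-1.5, 0.0, 0.0], [-1.5, 0.0, 0.0], [-1.5, 0.0, 0.0], [-1.0, 0.0, -0.0]]
241  r u=180.62 w=106 sy=254.89 sx=46.0 k u=180.73 w=55 sy=254.65 sx=46.0
242  r u=180.75 w=121 sy=254.73 sx=43.9 k u=181.00 w=24 sy=254.21 sx=43.8
243  r u=180.82 w=71 sy=254.72 sx=41.7
244  k u=180.38 w=37 sy=255.76 sx=39.7
245  k u=180.51 w=47 sy=255.62 sx=37.5
246  k u=180.51 w=39 sy=255.73 sx=35.4
247  k u=180.48 w=39 sy=255.92 sx=33.2
248  k u=180.49 w=41 sy=256.02 sx=31.1
249  k u=180.45 w=33 sy=256.22 sx=29.0
250  k u=180.60 w=41 sy=256.03 sx=26.8
251  k u=180.54 w=41 sy=256.26 sx=24.7
252  k u=180.61 w=44 sy=256.25 sx=22.5
253  k u=180.71 w=26 sy=256.14 sx=20.4
```

Emit:
arm_command(increments=[-1,0,0.2,0,0,0,0,-1,0,0.2,0,0,0,0,-1,0,0.2,0,0,0,0,-1,0,0.2,0,0,0,0,-1,0,0.2,0,0,0,0,-1,0,0.1,0,0,0,0,-1,0,0.1,0,0,0,0,-1,0,0,0,0,0,0,-1,0,0,0,0,0,0,0,0,0,0,0,0,0])

```text
clock: 24.13
position: [0.5427, -0.0478, 0.2999]
eef_rot: [[0.36, -0.002, 0.933], [-0.933, -0.002, 0.36], [0.001, -1.0, -0.003]]
force: [0.4, -2.9, 1.2]
grip_width: 0.0131
```

```bash
python3 plan.py 0.5032 -0.0579 -2 5 0.040; python3 look.py t15; python3 meas.py t15|sed -n '5,19p'
```

```text
t 24.13 g [ 0.5424 -0.0481  0.2999] th 14.0 r 40.39 f [ 0.4 -2.9  1.2] frad -0.3 fcw 2.9 rotvec err [0.16 0.   0.07] w 0.0131
[[-1.5, 0.5, 0.0], [-1.5, 0.5, 0.0], [-1.0, 0.0, 0.0], [-1.5, 0.0, -0.0], [-1.5, 0.0, -0.0]]
239  r u=180.55 w=104 sy=254.81 sx=50.3 k u=180.67 w=67 sy=254.56 sx=50.3
240  r u=180.58 w=95 sy=254.86 sx=48.2 k u=180.70 w=64 sy=254.61 sx=48.2
241  r u=180.61 w=107 sy=254.92 sx=46.0 k u=180.71 w=57 sy=254.70 sx=46.0
242  r u=180.75 w=118 sy=254.75 sx=43.9 k u=181.08 w=22 sy=254.05 sx=43.8
243  r u=180.81 w=73 sy=254.74 sx=41.7
244  k u=180.59 w=29 sy=255.32 sx=39.6
245  k u=180.55 w=48 sy=255.53 sx=37.5
246  k u=180.56 w=40 sy=255.62 sx=35.4
247  k u=180.65 w=43 sy=255.54 sx=33.2
248  k u=180.63 w=42 sy=255.71 sx=31.1
249  k u=180.63 w=42 sy=255.82 sx=28.9
250  k u=180.68 w=41 sy=255.85 sx=26.8
251  k u=180.69 w=38 sy=255.95 sx=24.7
252  k u=180.77 w=37 sy=255.90 sx=22.5
253  k u=180.92 w=26 sy=255.69 sx=20.4
```

View pics/t15.png

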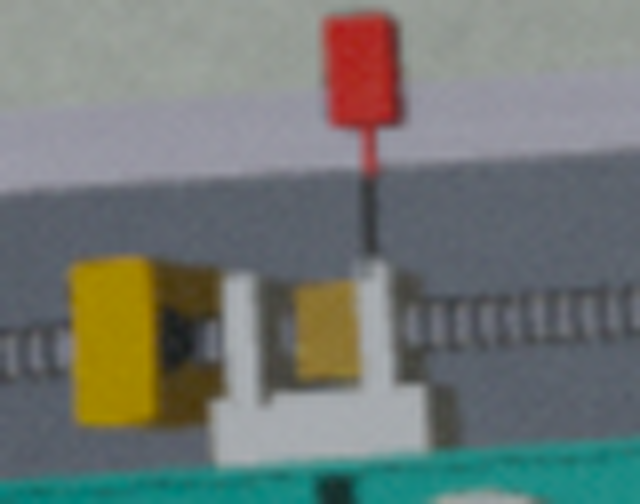

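Emit:
arm_command(increments=[-1,0,0,0,0,0,0,-1,0,0,0,0,0,0,-1,0,0,0,0,0,0,-1,0,0,0,0,0,0,-1,0,-0.1,0,0,0,0,-1,0,-0.1,0,0,0,0,0,0,0,0,0,0,0,0,0,0,0,0,0,0])

```text
clock: 24.85
position: [0.5403, -0.0416, 0.2999]
eef_rot: [[0.36, -0.001, 0.933], [-0.933, -0.002, 0.36], [0.002, -1.0, -0.002]]
force: [2.0, -1.9, 1.5]
grip_width: 0.0126
```

```bash
python3 plan.py 0.5032 -0.0579 -2 5 0.040; python3 look.py t16; python3 meas.py t16|sed -n '5,19p'
python3 - <<'E'
from h import *
d=np.load("t16.npz");c=cloud(d);print((c[237:254,176:186,2]*1000).round(0).astype(int))
E
```

```text
t 24.85 g [ 0.5402 -0.0419  0.2999] th 23.3 r 40.26 f [ 2.  -1.9  1.5] frad 1.1 fcw 2.5 rotvec err [0.1  0.   0.09] w 0.0126
[[-1.5, 0.5, -0.0], [-1.5, 0.5, -0.5], [-1.0, 0.0, -0.0], [-1.5, 0.0, -0.5], [-1.5, 0.0, -0.0]]
239  r u=180.54 w=99 sy=254.84 sx=50.3 k u=180.66 w=65 sy=254.56 sx=50.3
240  r u=180.55 w=98 sy=254.92 sx=48.2 k u=180.76 w=63 sy=254.49 sx=48.2
241  r u=180.59 w=105 sy=254.96 sx=46.0 k u=180.69 w=53 sy=254.74 sx=46.0
242  r u=180.74 w=121 sy=254.75 sx=43.9 k u=181.06 w=24 sy=254.09 sx=43.8
243  r u=180.81 w=77 sy=254.74 sx=41.7
244  k u=180.74 w=34 sy=255.00 sx=39.6
245  k u=180.68 w=36 sy=255.24 sx=37.5
246  k u=180.70 w=40 sy=255.33 sx=35.3
247  k u=180.77 w=31 sy=255.31 sx=33.2
248  k u=180.85 w=25 sy=255.24 sx=31.0
249  k u=181.13 w=36 sy=254.77 sx=28.9
250  k u=181.09 w=41 sy=254.98 sx=26.7
251  k u=181.10 w=35 sy=255.06 sx=24.6
252  k u=181.16 w=39 sy=255.06 sx=22.5
253  k u=181.47 w=27 sy=254.52 sx=20.3
[[91 88 87 92 89 89 87 91 84 76]
 [77 77 71 74 84 79 77 76 77 77]
 [72 75 77 78 83 78 74 76 77 77]
 [76 76 78 79 85 85 80 71 74 75]
 [72 74 78 75 82 80 75 76 75 75]
 [79 80 73 75 85 85 74 70 74 74]
 [ 6  7  8  9  4 78  9 13  7 14]
 [12 14 15 10 80 86 13 12 12 15]
 [14 12 10  9 86 86 15 10  9  9]
 [10 12  8 11 85 83 13 13  9  9]
 [10  9 10 14 85 85 12 11 11  7]
 [13 12 10 16 84 84 12  9 16  9]
 [ 8 16 10  9 83 79  8 10 11 15]
 [ 7 11 13  9 11 86  7  5 13 11]
 [ 8 14 16  7  9 86 12  8  9 11]
 [10 12 13 14  7 81 10 10 10 10]
 [ 8  5 10 15 12 82 10 10 15 13]]
```

Emit:
arm_command(increments=[-1,0,-0.1,0,0,0,0,-1,0,-0.1,0,0,0,0,-1,0,-0.1,0,0,0,0,0,0,0,0,0,0,0,0,0,0,0,0,0,0])

```text
clock: 25.32
position: [0.5389, -0.0387, 0.2999]
eef_rot: [[0.36, -0.001, 0.933], [-0.933, -0.002, 0.36], [0.002, -1.0, -0.002]]
force: [1.5, -2.2, 1.7]
grip_width: 0.0128
```

```bash
python3 plan.py 0.5032 -0.0579 -2 1 0.040; python3 look.py t17; python3 meas.py t17|sed -n '6,19p'
```

```text
t 25.32 g [ 0.5387 -0.039   0.2999] th 28.0 r 40.24 f [ 1.5 -2.2  1.7] frad 0.3 fcw 2.7 rotvec err [ 0.09 -0.01  0.09] w 0.0128
[[-1.5, 0.5, -0.5]]
240  r u=180.57 w=96 sy=254.88 sx=48.2 k u=180.69 w=62 sy=254.63 sx=48.2
241  r u=180.61 w=109 sy=254.91 sx=46.0 k u=180.74 w=58 sy=254.64 sx=46.0
242  r u=180.75 w=125 sy=254.73 sx=43.9 k u=181.12 w=29 sy=253.96 sx=43.8
243  r u=180.82 w=77 sy=254.71 sx=41.7
244  k u=180.64 w=28 sy=255.22 sx=39.6
245  k u=180.79 w=36 sy=255.00 sx=37.5
246  k u=180.98 w=39 sy=254.72 sx=35.3
247  k u=180.97 w=38 sy=254.86 sx=33.2
248  k u=181.12 w=42 sy=254.67 sx=31.0
249  k u=181.01 w=37 sy=255.03 sx=28.9
250  k u=181.29 w=48 sy=254.55 sx=26.7
251  k u=181.44 w=45 sy=254.34 sx=24.6
252  k u=181.49 w=40 sy=254.36 sx=22.4
253  k u=181.39 w=28 sy=254.69 sx=20.3
```

Emit:
arm_command(increments=[0,0,0,0,0,0,0.3,0,0,0,0,0,0,0.5,0,0,0,0,0,0,0.5,0,0,0,0,0,0,0.5,0,0,0,0,0,0,0.5,0,-5,0,0,0,0,0.5,0,-10,0,0,0,0,0.5,0,-15,0,0,0,0,0.5,0,-20,0,0,0,0,0.5,0,-20,0,0,0,0,0.5,0,-20,0,0,0,0,0.5,0,0,0,0,0,0,0.5])

```text
clock: 26.37
position: [0.5381, -0.0379, 0.3963]
eef_rot: [[0.36, -0.007, 0.933], [-0.933, 0.0, 0.36], [-0.003, -1.0, -0.007]]
force: [0.1, 0.3, 1.1]
grip_width: 0.0428
```

```bash
python3 look.py t18; python3 meas.py t18|sed -n '6,19p'; python3 - <<'E'
from h import *
d=optics.get_image("wrist");cv2.imwrite("pics/w18.png",d["color"][:,:,::-1])
print(d["position"],d["rotation"],proj(d,[.535,.1965,.084]))
E
```

```text
240  r u=180.56 w=95 sy=254.91 sx=48.2 k u=180.69 w=62 sy=254.63 sx=48.2
241  r u=180.61 w=108 sy=254.91 sx=46.0 k u=180.72 w=55 sy=254.68 sx=46.0
242  r u=180.72 w=120 sy=254.79 sx=43.9 k u=181.01 w=24 sy=254.18 sx=43.8
243  r u=180.83 w=78 sy=254.68 sx=41.7
244  k u=180.74 w=27 sy=255.01 sx=39.6
245  k u=180.76 w=30 sy=255.08 sx=37.5
246  k u=181.02 w=37 sy=254.65 sx=35.3
247  k u=181.02 w=33 sy=254.76 sx=33.2
248  k u=180.97 w=40 sy=254.98 sx=31.0
249  k u=181.08 w=39 sy=254.87 sx=28.9
250  k u=181.28 w=47 sy=254.57 sx=26.7
251  k u=181.48 w=42 sy=254.27 sx=24.6
252  k u=181.50 w=46 sy=254.35 sx=22.4
253  k u=181.48 w=22 sy=254.50 sx=20.3
[ 0.6059788  -0.0108207   0.36310481] [[ 0.35910295 -0.89014926 -0.28049841]
 [-0.93328543 -0.34405297 -0.10298474]
 [-0.00483453  0.2987672  -0.95431378]] (np.float64(23.909625508843874), np.float64(119.47112763372327))
```

View pics/w18.png

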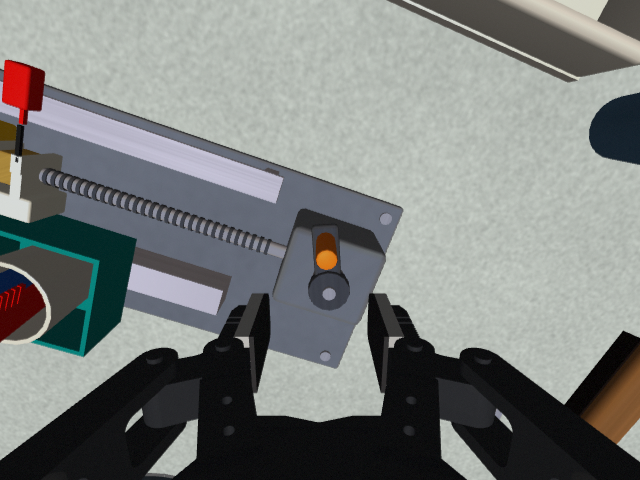

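View pics/t18.png

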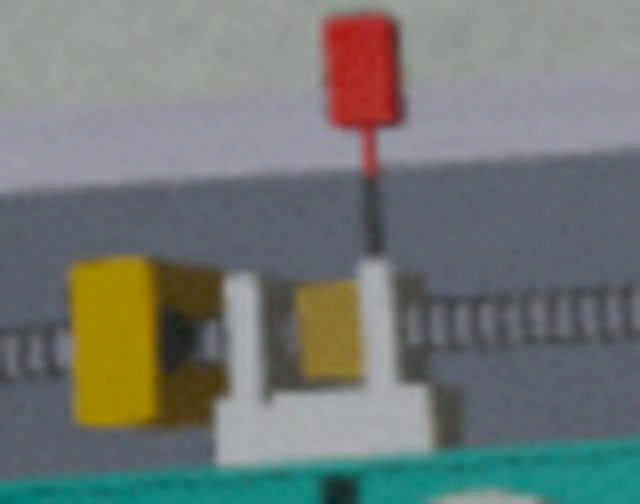

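Emit:
arm_command(increments=[-25,-5,9,0,0,0,0.5,-25,-5,9,0,0,0,0.5,-25,0,9,0,0,0,0.5,-25,0,9,0,0,0,0.5,-25,0,9,0,0,0,0.5,-25,0,9,0,0,0,0.5,0,0,0,0,0,0,0.5,0,0,0,0,0,0,0.5])

```text
clock: 27.13
position: [0.5322, 0.1277, 0.3975]
eef_rot: [[0.357, -0.022, 0.934], [-0.934, 0.0, 0.357], [-0.008, -1.0, -0.021]]
force: [-0.5, -0.5, -0.2]
grip_width: 0.0426
```

```bash
python3 - <<'E'
from h import *
d=optics.get_image("wrist");cv2.imwrite("pics/w19.png",d["color"][:,:,::-1]);np.savez("w19.npz",**d)
u,v=proj(d,[.536,.1965,.084]);print(u,v)
u=int(np.clip(u,50,590));v=int(np.clip(v,40,440))
cv2.imwrite("pics/w19c.png",cv2.resize(d["color"][max(0,v-40):v+40,u-50:u+50,::-1],None,fx=7.5,fy=7.5,interpolation=cv2.INTER_CUBIC));print(u-50,v-40)
E
```

```text
242.79934374534992 186.16031108545312
192 146
```

View pics/w19.png

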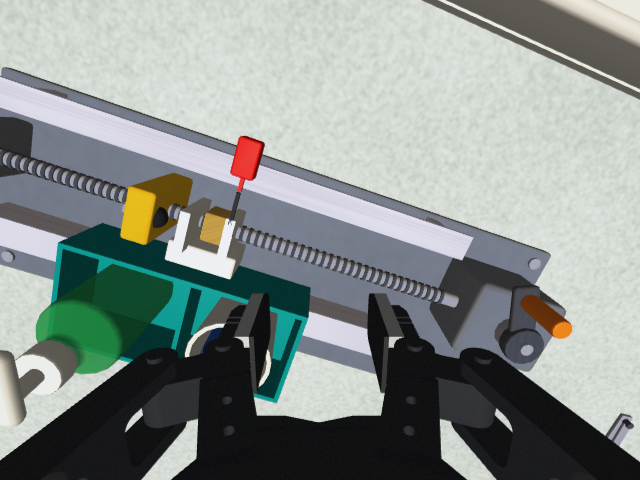

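View pics/w19c.png

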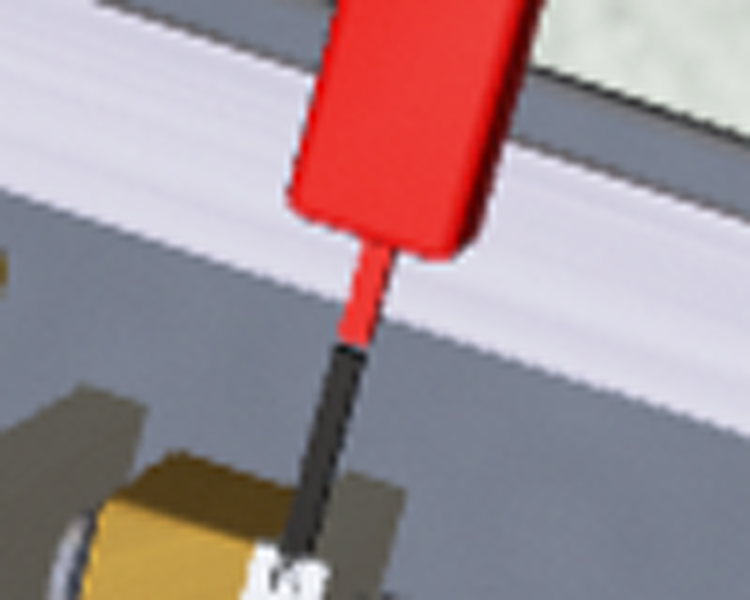

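```bash
python3 - <<'E'
from h import *
d=optics.get_image("side");cv2.imwrite("pics/s20.png",d["color"][:,:,::-1])
E
```

```text
(no output)
```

View pics/s20.png

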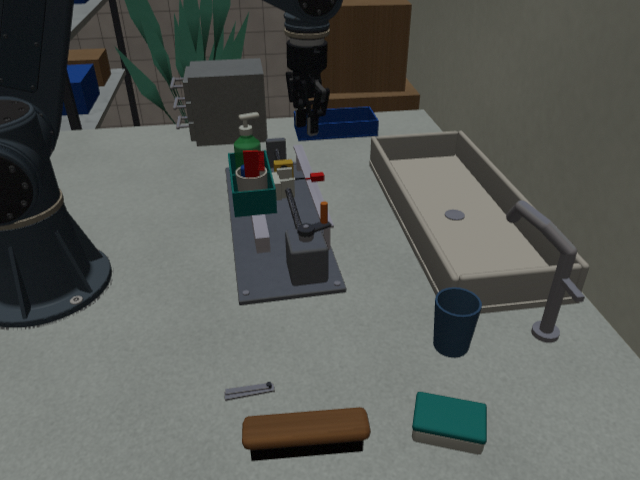

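The side view shows the bottle and cup upright in the caddy (250, 175). The gripper is clear of everything, and the other objects are where they were at the start.

```bash
python3 -c "
from station import robot
print(robot.hand_in())"
```

```text
the job is handed in; nothing more can be done
None
```

I wound the crank clockwise until the caddy met the rubber stop, then wound it back until the pointer stood at the red marker. I let go, raised the hand clear and handed in at about 27 s.

- **Stop contact:** The handle's resistance rose from about 2.5 N to between 5.3 N and about 7 N, depending on the reading. The caddy stopped advancing at about 12.5 mm past the marker while the handle kept turning a little. The rise is about 3 to 4.5 N, which fits the wanted range, but the force readings are noisy by about 1 N.
- **Pointer at marker:** The wrist camera close-up shows the pointer about 0.2 to 0.3 mm to the stop's side of the marker. The top camera put them level within its accuracy of about 0.2 mm. I left that difference alone, because gripping the handle again could have disturbed it.
- **Slack:** The top and wrist views show the nut against the crank-side lug, as wanted.
- **Other objects:** The bottle and cup are upright, and the other objects are where they were at the start. No check failed. Brief sideways forces on the handle reached about 12 N while winding, from my estimate of the crank's centre being slightly off.

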